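Put the electrostatics rods and dielectric slabs away

TASK

Pack the electrostatics kit away after the lesson. Slide the rod box's cover fully open, carry the white tray to it, turn it in line with the slot and tip all the rods in without the fingers touching them, then slide the cover fully shut again and set the empty tray back squarely on its mat, in either order. Slide every dielectric slab lying on the bench fully home into a bay of the slab case (any bay, before or after the rods), and leave the balance, the ball on its stand and the orange cup where they are.

Things in the scene. Friction and masses are not known exactly. Their poses are not given: they have to be found in the camera images.
- slot (a point): Centre of the slot in the top of the fixed wooden rod box, 74 mm above the bench. The slot is 156 mm long (y), 32 mm wide (x), 68 mm deep, straight-walled. The box is 180 mm long in y and reaches from x = -74 to +26 mm. The cover slides off the slot towards -x (to the robot's left), so tip from the +x side.
- cover (a joint): Opening of the rod box's sliding aluminium cover in m: 0 shut, 0.042 fully open, slot quite clear. It moves along the slot frame's -x with about 2 N of friction and stays where it is left. When open, its red grip bar stands just beyond the slot's -x edge (face at x = -20 mm) and stops rods from rolling on.
- cover_grip (a point): Grip point on the red bar of the cover: 10 mm thick (x), 120 mm long (y, along the slot), its top 40 mm above the box's top; this point is 29 mm above the box's top, in the bar's middle. Axes as the slot's.
- tray_handle (a point): Grip point of the loose white tray (0.2 kg empty), on its blue upright tab: 10 mm thick (x), 60 mm wide (y), top 84 mm above the tray's underside; this point is 62 mm above it, mid thickness and width. The rods lie along y; the pouring side is -x, away from the tab: its straight lip edge, 156 mm long, is at x = -93, z = -52 mm from here.
- tray_floor (a point): Middle of the tray's inner floor, 4 mm above the underside; 37 mm in -x from tray_handle and 58 mm below it, same axes. The floor is 64 mm (x) by 148 mm (y) inside; walls 26 mm high at the back (+x) and both ends; on the -x side it rises at 15 degrees as a ramp to the lip. Tilted 50 degrees about y, lip down, all rods roll out.
- mat_top (a point): Middle of the top of the tray's flat rubber mat, black with a blue middle, 150 mm (x) by 210 mm (y) by 3 mm, fixed to the bench. The tray lies on it at the start, its y along the mat's y.
- rod1: Red acrylic rod, 12 mm diameter, 140 mm long along its y, 20 to 60 g; origin at its middle. It lies in the tray at the start. Some rods may be absent. The rods must not be touched by the fingers (skin grease spoils them).
- rod2: Grey PVC rod, 12 mm diameter, 140 mm long along its y, 20 to 60 g; origin at its middle. It lies in the tray at the start. Some rods may be absent. The rods must not be touched by the fingers (skin grease spoils them).
- rod3: Brass rod, 12 mm diameter, 140 mm long along its y, 20 to 60 g; origin at its middle. It lies in the tray at the start. Some rods may be absent. The rods must not be touched by the fingers (skin grease spoils them).
- rod4: Black ebonite rod, 12 mm diameter, 140 mm long along its y, 20 to 60 g; origin at its middle. It lies in the tray at the start. Some rods may be absent. The rods must not be touched by the fingers (skin grease spoils them).
- rod5: Green acrylic rod, 12 mm diameter, 140 mm long along its y, 20 to 60 g; origin at its middle. It lies in the tray at the start. Some rods may be absent. The rods must not be touched by the fingers (skin grease spoils them).
- slab1_center (a point): Centre of the amber dielectric slab, a solid plate 90 mm (x) by 40 mm (y) by 20 mm thick, about 0.1 kg, lying flat on the bench. Either end may go into the case first. Some slabs may be absent.
- slab2_center (a point): Centre of the light blue dielectric slab, a solid plate 90 mm (x) by 40 mm (y) by 20 mm thick, about 0.1 kg, lying flat on the bench. Either end may go into the case first. Some slabs may be absent.
- slab3_center (a point): Centre of the white dielectric slab, a solid plate 90 mm (x) by 40 mm (y) by 20 mm thick, about 0.1 kg, lying flat on the bench. Either end may go into the case first. Some slabs may be absent.
- case_mouth (a point): Middle of the open front of the fixed slab case, at its floor (4 mm above the bench). Low wooden box, clear top, 192 mm wide (y), 90 mm deep, 32 mm high; the front faces -x, slabs slide in along +x. Three bays, middles at y = -60, 0, +60 mm, each 44 mm wide, 24 high, 80 deep. A slab fully home touches the back: centre at x = +35 mm, 10 mm sticking out.
- balance: Black pocket balance, 125 x 74 x 19 mm, origin under its middle. A bystander.
- ball_stand: Metal ball of 60 mm on an insulating stem with a dark round foot of 90 mm, 167 mm tall, origin under its middle. A bystander.
- plug_cup: Orange plastic cup, 68 mm across, 70 mm tall, origin under its middle. A bystander.
Things that resemble listed ones, but are neither listed nor needed, are in the scene too. What is meant by the part that bears slot is not pink, and is the smaller of those in its own colour. Of the things that look like the part that bears tray_handle, the larger one is meant.

How it is judged:
By the outcome, as a careful person would: the job done as asked, in the order asked, and still so for the second after the job is handed in, with the robot touching nothing.
Of rod1, rod2, rod3, rod4, rod5 only 2 to 5 are there at a start; the rules pass over those that are not, and their reading is None.
Of slab1, slab2, slab3 only 2 to 3 are there at a start; the rules pass over those that are not, and their reading is None.
At some moment in a run one of slab1, slab2, slab3 may be knocked a few centimetres aside while the robot is not near it.
It also fails if it takes over 210 s, if anything falls off the work surface, if the arm or the gripper's body presses on something with over 40 N, if the wrist force passes 120 N, or if a joint passes its speed limit or range.

ROBOT

A 6-joint arm with a two-finger parallel gripper is mounted at the origin on the work surface. World frame = base frame: x ahead of the robot, y to its left, z up, the work surface at z = 0. Lengths are in mm, angles in degrees, forces in N, time in s.
With the tool pointing down it reaches from about 350 to 850 mm from the base axis. Payload 8.1 kg.
Tool frame: the origin (TCP) lies between the finger pads; the fingertips stand 22 mm ahead of it and the grasp point (between the pads) lies 3 mm ahead of it (r.nose_length is the z of the fingertips in the tool frame, in mm); z points along the fingers, x is the direction in which the jaws open and shut, and the axes are right-handed (so a half turn about z gives the same grasp; the last joint's range is limited). The gripper opens to 85 mm and grips with 20 to 120 N. Pads are 22 mm wide; open, the fingers measure 114 mm over their backs; the gripper's body (76 mm by 85 mm) begins 54 mm behind the grasp point. The pads swing forward as they close: fully open they stand 13 mm farther back than shut.
Start: joints at [71.31, 7.471, 85.268, -0, 87.261, -4.893], TCP at [143.065, 582.699, 253.292] pointing down, gripper open.
Joint ranges: [-169.43, 169.43], [-51.17, 129.36], [1.28, 143.12], [-76.62, 256.62], [0, 156.53], [-152.29, 152.29]. Speed limits (degrees/s): [136.94, 136.94, 159.86, 180, 180, 180].

INTERFACE

Orientations are given as [roll, pitch, yaw] about the fixed x, y, z axes, in that order (R = Rz(yaw) Ry(pitch) Rx(roll)).
In Python, from bench import r gives the robot as it stands.
- The arm moves only by the shell command python3 -m jog 'ROWS' [FORCE]. ROWS is JSON, a list of rows, each a list of 5 numbers: the shift along the tool's x, y, z in m, then the turn about the tool's z in degrees, then the opening in per cent of the stroke, from 0 (shut) to 100 (fully open). A call has 1 to 8 rows; each row is the pose to reach, as a shift and turn from the pose measured when the call began, along the tool's axes at that moment; what a row does not reach only later rows make up. A row lasts 1/10 s, in which the tool goes at most 50 mm and 8.59 degrees, less where a joint would pass 70% of its speed; a pose out of reach is approached as far as the arm can. A call with a gripper value outside its range is refused whole. The fingers move at their own pace and stop on an object; FORCE is the grip in N (left out, the last holds). Time passes only in rows, so rows that repeat a pose let the fingers close. It gives the time, the measured TCP pose, the force and the opening at its end, in the units of the state.
- r.sense(): the state, without advancing time (a new reading comes with each control period).
- r.snapshot(name): name is "side" or "top" or "wrist"; returns a dict with "image" (400x640x3 uint8, red, green, blue), "K" (3x3 intrinsics, pixels), "T" (4x4, takes a point from camera to world coordinates); the wrist camera has in their place "tool_from_camera" (4x4, takes a point from camera to tool coordinates, whose origin is the TCP and whose axes are the tool frame's). Camera axes: x right, y down, z forward; pixel columns grow to the right and rows downward; lengths in mm; the calibration is good to about 2 mm. A picture is of the moment at which its call begins: read the wrist's pose just before it. There is no depth.
- r.hand_in(): hands the job in, once; it reports no verdict.
Trained networks look in a picture, given as the dict that the camera call returned (one of the last four; its "shot" number tells which), for a name from the list of things; names that differ only in an ending like _2 or _b are one class to them, and where a whole thing is asked for, a point or a joint stands for the part that bears it (a point fixed in the world has none). Each returns a list of dicts, best first, with "conf" (0 to 1); they miss things now and then, are a little off and sometimes report something else, mostly with a low value. They report only what shows in the picture. A call takes as long as a camera call. They do not tell look-alikes from the thing itself.
- r.search_frame(picture, label): "bbox" ([left, top, right, bottom] in pixels, round what is visible of it).
- r.pinpoint(picture, label): "uv" ([column, row] in pixels: a listed point, or the origin of a listed thing).
The state is a dict: "time": time; "joint_pos": joint angles; "qd": joint speeds; "joint_efforts": joint torques, N m; "tool_pos": TCP position; "tcp_rot": TCP orientation; "ft_force": force on the tool from outside, world axes, zero at the start; "wrist_torque": the same for the moment, N m; "finger_gap": finger opening in mm.
Only numpy, scipy, OpenCV 4.12 (cv2) and the standard library are available. Lean on these libraries where they do the work, as an engineer would, in place of code of your own. Each camera call takes 0.05 s, during which the arm holds its last target. There are 200 camera calls.

## Working session

There is one attempt and no reset: what is moved stays moved. The work goes in short steps, Python scripts to look and compute and a shell command to move; the robot and the scene stay as the last step left them, time stands still between calls to the robot, and variables do not carry over. Pictures are saved under pics/ and viewed, about 12 in all and at most 16, crops included, and the job is handed in when it is done.

```bash
ls; mkdir -p pics; python3 - <<'E'
from bench import r
import cv2
s=r.sense();print({k:s[k] for k in('time','tool_pos','tcp_rot','finger_gap')})
for n in('top','side'):
    p=r.snapshot(n);cv2.imwrite(f'pics/{n}0.png',p['image'][:,:,::-1]);print(n,p['K'].tolist() if hasattr(p['K'],'tolist') else p['K'],p['T'])
    for l in 'slot cover cover_grip tray_handle tray_floor mat_top rod1 rod2 rod3 rod4 rod5 slab1_center slab2_center slab3_center case_mouth balance ball_stand plug_cup'.split():
        try: print(l,[(([round(x) for x in d['uv']]),round(d['conf'],2)) for d in r.pinpoint(p,l)])
        except Exception as e: print(l,e)
E
```

```text
pics
{'time': 0.0, 'tool_pos': array([142.90547304, 582.20812099, 252.23554257]), 'tcp_rot': array([-1.79991416e+02,  1.05554691e-01,  7.62020662e+01]), 'finger_gap': 85.84968041555526}
top [[377.77505016760693, 0.0, 327.5964269921097], [0.0, 377.77505016760693, 202.7374624438047], [0.0, 0.0, 1.0]] [[-2.19683448e-02 -9.93908672e-01  1.07995110e-01  3.56104011e+02]
 [-9.99481675e-01  2.43763571e-02  2.10279391e-02 -1.19953576e+02]
 [-2.35323784e-02 -1.07477184e-01 -9.93929013e-01  1.19589949e+03]
 [ 0.00000000e+00  0.00000000e+00  0.00000000e+00  1.00000000e+00]]
slot [([188, 309], 0.7), ([330, 200], 0.6), ([430, 304], 0.56)]
cover it knows: balance, ball_stand, case_mouth, cover_grip, mat_top, plug_cup, rod, slab1_center, slab2_center, slab3_center, slot, tray_floor, tray_handle
cover_grip [([441, 312], 0.9), ([190, 309], 0.57)]
tray_handle [([428, 196], 0.95), ([500, 223], 0.8), ([422, 204], 0.31)]
tray_floor [([498, 232], 0.82), ([423, 210], 0.62)]
mat_top [([420, 209], 0.57), ([199, 182], 0.51)]
rod1 [([426, 203], 0.75)]
rod2 [([426, 203], 0.75)]
rod3 [([426, 203], 0.75)]
rod4 [([
[... 892 characters left out ...]
floor, tray_handle
cover_grip [([274, 319], 0.77), ([327, 190], 0.74), ([167, 144], 0.67)]
tray_handle [([385, 270], 0.9), ([411, 359], 0.82)]
tray_floor [([372, 285], 0.89), ([405, 377], 0.76)]
mat_top []
rod1 [([376, 280], 0.56), ([369, 286], 0.51)]
rod2 [([376, 280], 0.56), ([369, 286], 0.51)]
rod3 [([376, 280], 0.56), ([369, 286], 0.51)]
rod4 [([376, 280], 0.56), ([369, 286], 0.51)]
rod5 [([376, 280], 0.56), ([369, 286], 0.51)]
slab1_center [([230, 123], 0.55)]
slab2_center [([275, 165], 0.66)]
slab3_center [([241, 147], 0.82), ([327, 187], 0.74)]
case_mouth [([277, 115], 0.9), ([351, 131], 0.6)]
balance []
ball_stand [([431, 227], 0.58)]
plug_cup [([350, 134], 0.74), ([323, 192], 0.15)]
```

View pics/top0.png

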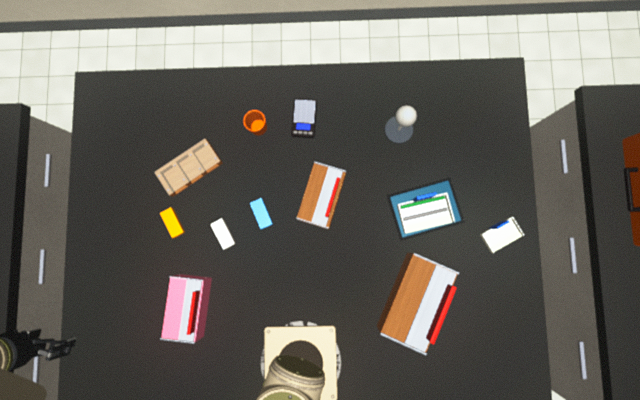

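View pics/side0.png

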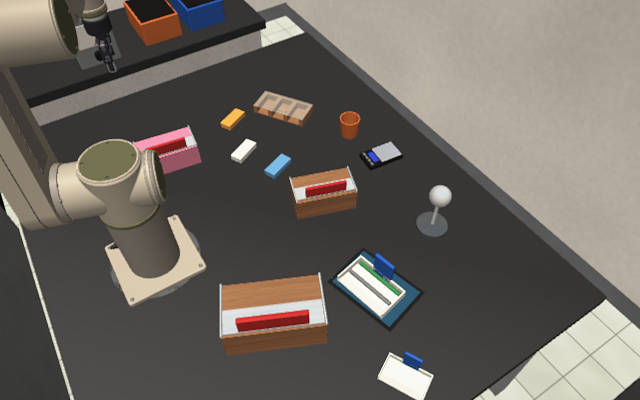

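Both views agree. The small wooden box sits at top px (322,195) and the larger one at (420,303). The big tray on its mat is at (428,208), with a small decoy tray at (502,235). There are three slabs: amber (171,222), white (222,233) and blue (261,213). The case is at (187,167).

```bash
cat > h.py <<'E'
import numpy as np, cv2, sys
from scipy.spatial.transform import Rotation as R
from bench import r
def ray(p,uv,T=None):
    T=np.array(p['T'] if T is None else T);d=T[:3,:3]@np.linalg.solve(np.array(p['K']),[uv[0],uv[1],1.]);return T[:3,3],d
def atz(p,uv,z,T=None):
    o,d=ray(p,uv,T);return (o+d*(z-o[2])/d[2])[:2]
def pose():
    s=r.sense();T=np.eye(4);T[:3,:3]=R.from_euler('xyz',s['tcp_rot'],degrees=True).as_matrix();T[:3,3]=s['tool_pos'];return s,T
def wrist():
    s,T=pose();p=r.snapshot('wrist');return p,T@np.array(p['tool_from_camera'])
def go(x,y,z,yaw):
    "print tool-frame shift (m) and turn to bring TCP to world x,y,z (mm), tool x at yaw"
    s,T=pose();d=T[:3,:3].T@(np.array([x,y,z])-T[:3,3])/1000
    y0=s['tcp_rot'][2]
    a=-(((yaw-y0)+90)%180-90)   # half turn gives same grasp
    print('now',np.round(s['tool_pos'],1),'yaw',round(y0,1),'-> shift',np.round(d,4),'turn',round(a,1),'j6',round(s['joint_pos'][5],1),'t',round(s['time'],1))
E
python3 - <<'E'
from h import *
p=r.snapshot('top');q=r.snapshot('side')
H=dict(slot=74,cover_grip=103,tray_handle=65,tray_floor=7,slab1_center=10,slab2_center=10,slab3_center=10,case_mouth=4,mat_top=3)
for l,z in H.items():
    print(l,z,'top',[(np.round(atz(p,d['uv'],z)).tolist(),round(d['conf'],2)) for d in r.pinpoint(p,l)],'side',[np.round(atz(q,d['uv'],z)).tolist() for d in r.pinpoint(q,l)])
im=p['image'][:,:,::-1]
a=cv2.resize(im[110:260,140:360],None,fx=3.6,fy=3.6,interpolation=cv2.INTER_CUBIC)
cv2.imwrite('pics/a.png',a)
E
```

```text
slot 74 top [([180.0, -393.0], 0.95), ([486.0, -109.0], 0.86), ([174.0, 320.0], 0.8)] side [[170.0, 301.0], [174.0, -357.0], [506.0, -97.0]]
cover_grip 103 top [([159.0, -400.0], 0.94), ([493.0, -103.0], 0.84), ([179.0, 296.0], 0.61)] side [[173.0, 303.0], [508.0, -112.0], [169.0, -377.0]]
tray_handle 65 top [([404.0, -608.0], 0.89), ([494.0, -396.0], 0.67), ([487.0, -102.0], 0.45)] side [[489.0, -389.0], [399.0, -617.0]]
tray_floor 7 top [([448.0, -392.0], 0.7), ([372.0, -621.0], 0.59)] side [[382.0, -632.0], [455.0, -395.0]]
slab1_center 10 top [([432.0, 397.0], 0.87)] side [[432.0, 400.0]]
slab2_center 10 top [([452.0, 119.0], 0.7)] side [[465.0, 127.0]]
slab3_center 10 top [([399.0, 237.0], 0.61)] side [[403.0, 246.0]]
case_mouth 4 top [([574.0, 327.0], 0.97)] side [[569.0, 338.0]]
mat_top 3 top [([402.0, 245.0], 0.7), ([457.0, -398.0], 0.63)] side [[525.0, -361.0]]
```

View pics/a.png

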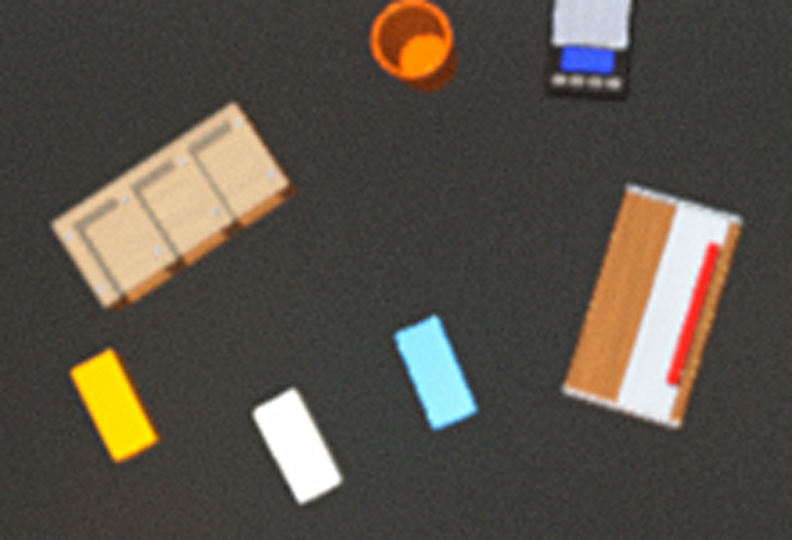

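The crop shows the case's three bays opening towards the robot, down and to the right. The box's wooden deck is on the left with its cover shut and the red bar on the right, so slot −x points left as expected.

```bash
python3 - <<'E'
from h import *
p=r.snapshot('top')
c=np.array([(630,185),(742,218),(680,428),(563,390)])/3.6+[140,110]
w=np.array([atz(p,u,74) for u in c]);print(np.round(w),np.linalg.norm(np.roll(w,-1,0)-w,axis=1).round())
ey=(w[0]-w[3]+w[1]-w[2]);ey/=np.linalg.norm(ey);ex=np.array([ey[1],-ey[0]])
print('slot',(w.mean(0)+24*ex).round(),'yaw',np.degrees(np.arctan2(ex[1],ex[0])).round(1))
print(r.sense()['joint_pos'].round(1)); go(490,-105,300,np.degrees(np.arctan2(ex[1],ex[0])))
im=p['image'][:,:,::-1]
cv2.imwrite('pics/b.png',cv2.resize(im[160:260,370:540],None,fx=4.6,fy=4.6,interpolation=cv2.INTER_CUBIC))
E
```

```text
[[ 605.  -61.]
 [ 574. -154.]
 [ 400.  -98.]
 [ 434.   -2.]] [ 98. 183. 102. 181.]
slot [ 496. -102.] yaw -108.3
[71.3  7.5 85.3  0.  87.3 -4.9]
now [143.  582.7 253.3] yaw 76.2 -> shift [-0.5851  0.5009 -0.0467] turn 4.5 j6 -4.9 t 2.9
```

View pics/b.png

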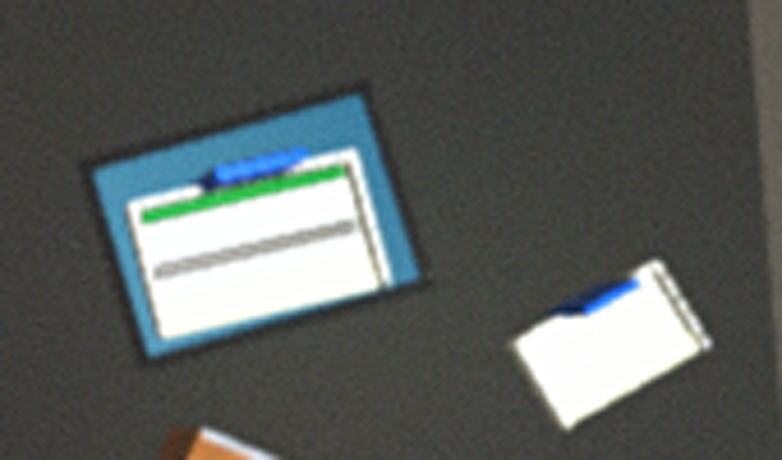

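The real tray holds two rods, green and grey, with its tab on the far side. Next I move over the box.

```bash
python3 -m jog '[[-0.29,0.25,-0.047,0,100],[-0.29,0.25,-0.047,0,100],[-0.29,0.25,-0.047,0,100],[-0.29,0.25,-0.047,0,100],[-0.29,0.25,-0.047,0,100],[-0.29,0.25,-0.047,0,100],[-0.29,0.25,-0.047,0,100],[-0.29,0.25,-0.047,0,100]]' && python3 -m jog '[[-0.295,0.25,0,4.5,100],[-0.295,0.25,0,4.5,100],[-0.295,0.25,0,4.5,100],[-0.295,0.25,0,4.5,100],[-0.295,0.25,0,4.5,100],[-0.295,0.25,0,4.5,100],[-0.295,0.25,0,4.5,100],[-0.295,0.25,0,4.5,100]]'
python3 - <<'E'
from h import *
p,T=wrist();print(np.round(T,2).tolist());cv2.imwrite('pics/w1.png',p['image'][:,:,::-1])
for l,z in dict(slot=74,cover_grip=103).items(): print(l,[(np.round(d['uv']),atz(p,d['uv'],z,T).round(1),round(d['conf'],2)) for d in r.pinpoint(p,l)])
print(r.sense()['joint_pos'].round(1))
E
```

```text
time: 3.65
tool_pos: [317.5, 239.1, 301.1]
tcp_rot: [179.9, -0.0, 76.1]
ft_force: [0.6, 0.5, 0.4]
finger_gap: 85.5
time: 4.45
tool_pos: [490.3, -110.0, 301.3]
tcp_rot: [179.9, -0.0, 71.6]
ft_force: [-0.5, 1.0, 0.6]
finger_gap: 84.9
[[0.32, 0.9, 0.3, 414.01], [0.95, -0.3, -0.1, -85.27], [0.0, 0.32, -0.95, 421.06], [0.0, 0.0, 0.0, 1.0]]
slot [(array([328., 176.]), array([ 500.9, -102.8]), 0.75)]
cover_grip []
[-18.4  -8.8  96.5   0.   92.3 -89.9]
```

View pics/w1.png

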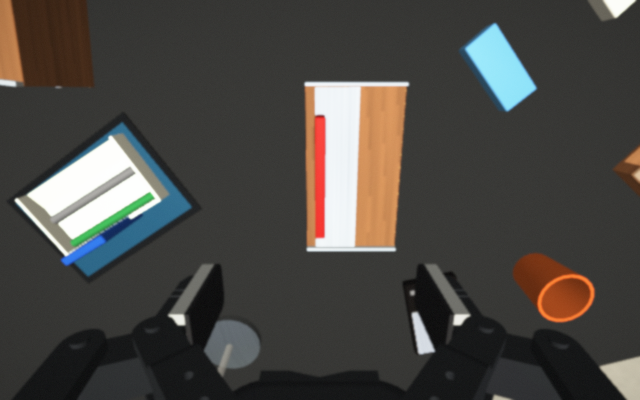

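The wrist view shows the red bar's top from px (320,116) to (320,238), and the box top's corners at (305,84), (408,84), (395,249) and (308,249). The tray is visible to the left.

```bash
python3 - <<'E'
from h import *
p,T=wrist()
hsv=cv2.cvtColor(p['image'],cv2.COLOR_RGB2HSV);m=((hsv[...,0]<6)|(hsv[...,0]>174))&(hsv[...,1]>180)&(hsv[...,2]>150);m[:, :290]=0;m[:,350:]=0;m[260:]=0
ys,xs=np.nonzero(m);print(xs.min(),xs.max(),ys.min(),ys.max())
for z,l in((114,[(320,ys.min()),(320,ys.max())]),(74,[(305,84),(408,84),(395,249),(308,249)])):
    w=np.array([atz(p,u,z,T) for u in l]);print(w.round(1))
    if z==114:
        d=w[1]-w[0];print('bar len',np.linalg.norm(d).round(1),'dir',np.degrees(np.arctan2(d[1],d[0])).round(1),'mid',w.mean(0).round(1));bm=w.mean(0)
    else:
        print('sides',np.linalg.norm(np.roll(w,-1,0)-w,axis=1).round(1))
        d=w[2]-w[1]+w[3]-w[0];a=np.arctan2(d[1],d[0]);ex=np.array([np.sin(a),-np.cos(a)]);print('yaw',np.degrees(a)-90,'slot',(w.mean(0)+24*ex).round(1),'cover rel',((bm-w.mean(0)-24*ex)@ex).round(1))
go(bm[0],bm[1],103+3,np.degrees(a)-90)
E
```

```text
314 322 118 237
[[ 437.1  -90.5]
 [ 547.4 -127.3]]
bar len 116.3 dir -18.5 mid [ 492.2 -108.9]
[[ 404.7  -94.9]
 [ 436.8    0.8]
 [ 606.6  -56. ]
 [ 574.7 -150.7]]
sides [101.  179.   99.9 179. ]
yaw -108.34130536890471 slot [498.1 -98. ] cover rel 12.2
now [ 489.6 -107.8  300.9] yaw 71.5 -> shift [-0.0003  0.0028  0.1949] turn -0.1 j6 -89.9 t 4.7
```

```bash
python3 -m jog '[[0,0.003,0.1,0,100],[0,0.003,0.15,0,100],[0,0.003,0.195,0,100],[0,0.003,0.195,0,100],[0,0.003,0.195,0,100],[0,0.003,0.195,0,0],[0,0.003,0.195,0,0],[0,0.003,0.195,0,0]]' 40 && python3 -m jog '[[0,0,0,0,0],[0,0,0,0,0],[0,0,0,0,0],[0,0,0,0,0],[0,0,0,0,0]]'
```

```text
time: 5.45
tool_pos: [494.8, -109.1, 109.4]
tcp_rot: [179.7, -0.1, 71.6]
ft_force: [0.2, -0.4, -0.6]
finger_gap: 43.9
time: 5.95
tool_pos: [496.1, -109.6, 111.3]
tcp_rot: [179.5, -0.1, 71.5]
ft_force: [-1.6, 0.4, 9.0]
finger_gap: 9.0
```

```bash
python3 -m jog '[[0.01,0,0,0,0],[0.02,0,0,0,0],[0.03,0,0,0,0],[0.038,0,0,0,0],[0.043,0,0,0,0],[0.045,0,0,0,0],[0.045,0,0,0,0],[0.045,0,0,0,0]]'; python3 -m jog '[[0,0,0,0,50],[0,0,0,0,50],[0,0,0,0,50],[0,0,-0.1,0,100],[0,0,-0.19,0,100],[0,0,-0.19,0,100],[0,0,-0.19,0,100],[0,0,-0.19,0,100]]'
python3 - <<'E'
from h import *
p,T=wrist();cv2.imwrite('pics/w2.png',p['image'][:,:,::-1])
print(r.sense()['tool_pos'])
E
```

```text
time: 6.75
tool_pos: [507.6, -75.4, 111.5]
tcp_rot: [179.6, 0.9, 71.4]
ft_force: [-19.9, -48.7, 7.5]
finger_gap: 9.6
time: 7.55
tool_pos: [510.3, -71.4, 309.4]
tcp_rot: [178.9, 0.7, 71.5]
ft_force: [1.5, 0.0, 0.2]
finger_gap: 85.2
[509.22563462 -71.23889514 305.74522172]
```

View pics/w2.png

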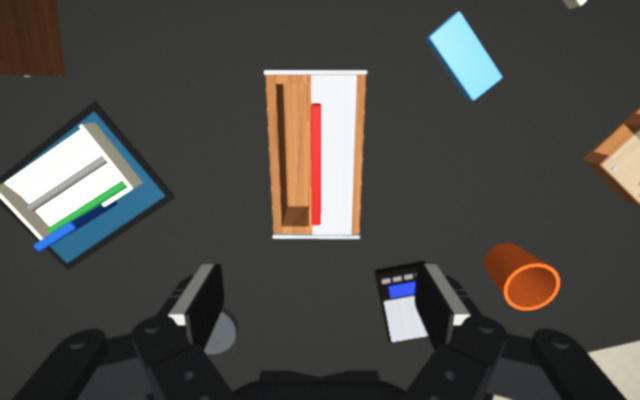

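```bash
python3 - <<'E'
from h import *
p,T=wrist();im=p['image']
cv2.imwrite('pics/w2c.png',cv2.resize(im[60:250,250:380,::-1],None,fx=4.5,fy=3.1,interpolation=cv2.INTER_CUBIC))
ex=np.array([-0.315,-0.949]);ey=np.array([.949,-.315]);s0=np.array([496.9,-98.0])
f=lambda u,z:np.round([(atz(p,u,z,T)-s0)@ex,(atz(p,u,z,T)-s0)@ey],1)
print('bar top mid',f((316,165),114),'edges L/R',f((311,165),114),f((321,165),114))
print('box L/R',f((270,155),74),f((363,155),74),'slot L',f((279,155),74), 'ends',f((318,74),74),f((318,236),74))
# tray: mat corners z=3
m=[(95,102),(173,196),(69,268)]
w=np.array([atz(p,u,3,T) for u in m]);print('mat',w.round(1),np.linalg.norm(np.diff(w,axis=0),axis=1))
for l,z in dict(tray_handle=65,tray_floor=7,mat_top=3).items(): print(l,[(np.round(d['uv']),atz(p,d['uv'],z,T).round(1),round(d['conf'],2)) for d in r.pinpoint(p,l)])
cw=r.snapshot('top');print([atz(cw,np.array(u)/4.6+[370,160],3).round(1) for u in((85,163),(365,87),(427,283),(147,360))])
E
```

```text
bar top mid [-23.9  -6. ] edges L/R [-19.1  -6. ] [-28.6  -6. ]
box L/R [25.8 -7.4] [-72.9  -7.5] slot L [16.2 -7.4] ends [-25.4 -87.9] [-25.  87.]
mat [[ 363.5 -315.1]
 [ 502.8 -279. ]
 [ 554.9 -473.2]] [143.91324142 201.12334868]
tray_handle [(array([ 67., 232.]), array([ 493.4, -385.8]), 0.95)]
tray_floor [(array([ 79., 193.]), array([ 458.7, -393.4]), 0.94)]
mat_top []
[array([ 504.3, -288.3]), array([ 552.3, -482.9]), array([ 416.1, -517.2]), array([ 368.2, -325. ])]
```

View pics/w2c.png

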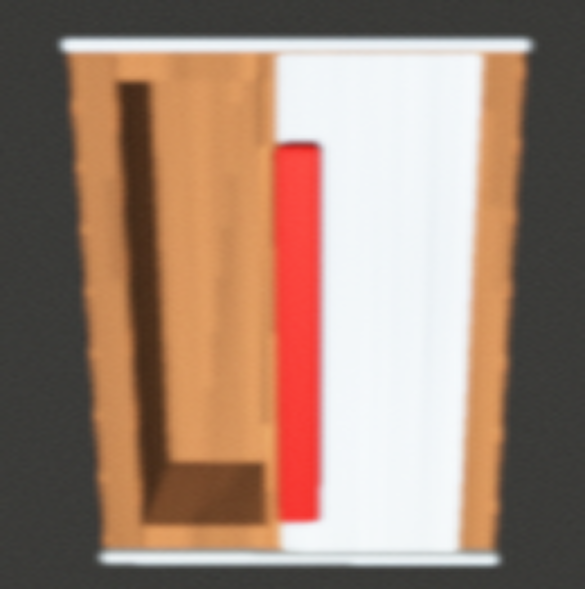

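Against the slot frame, the box edges measure 25.8 and −72.9 mm and the bar's face −19 mm. The cover is therefore fully open and the slot is located at (496.9, −98.0), yaw −108.3. Next, the tray.

```bash
python3 - <<'E'
from h import *
go(470,-385,300,104)
E
```

```text
now [506.4 -71.6 299.4] yaw 71.5 -> shift [-0.3087  0.0651  0.0044] turn -32.5 j6 -84.7 t 7.8
```

```bash
python3 -m jog '[[-0.309,0.065,0,-32.5,100],[-0.309,0.065,0,-32.5,100],[-0.309,0.065,0,-32.5,100],[-0.309,0.065,0,-32.5,100],[-0.309,0.065,0,-32.5,100],[-0.309,0.065,0,-32.5,100],[-0.309,0.065,0,-32.5,100],[-0.309,0.065,0,-32.5,100]]'; python3 -m jog '[[0,0,0,0,100],[0,0,0,0,100]]'
python3 - <<'E'
from h import *
p,T=wrist();im=p['image'];cv2.imwrite('pics/w3.png',im[:,:,::-1])
for l,z in dict(tray_handle=65,tray_floor=7,mat_top=3).items(): print(l,[(np.round(d['uv']),atz(p,d['uv'],z,T).round(1),round(d['conf'],2)) for d in r.pinpoint(p,l)])
np.savez('w3.npz',T=T,K=p['K'],im=im)
print(r.sense()['joint_pos'])
E
```

```text
time: 8.65
tool_pos: [467.8, -388.8, 301.8]
tcp_rot: [-179.6, 0.8, 103.7]
ft_force: [0.1, -0.2, -0.4]
finger_gap: 85.6
time: 8.85
tool_pos: [467.5, -388.0, 300.3]
tcp_rot: [-179.5, 0.6, 103.7]
ft_force: [0.5, 0.6, -0.2]
finger_gap: 85.2
tray_handle [(array([315., 190.]), array([ 491.7, -389.5]), 0.83), (array([125.,  55.]), array([ 402.2, -604.5]), 0.66)]
tray_floor [(array([323., 150.]), array([ 456., -389.]), 0.88), (array([135.,  34.]), array([ 378.9, -626.4]), 0.73)]
mat_top []
[ -44.043681      7.49943577   80.19932579   -0.73063142   91.86949022
 -147.86921043]
```

View pics/w3.png

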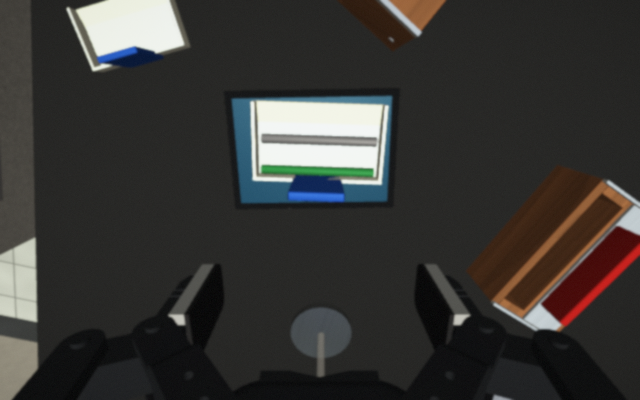

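The tab's top runs from (289,197) to (344,197). The mat's corners are (225,92), (399,89), (393,207) and (236,209). The grey rod is at row 140 and the green one against the back wall at row 170.

```bash
python3 - <<'E'
from h import *
D=np.load('w3.npz');T=D['T'];p={'K':D['K']}
im=D['im'];hsv=cv2.cvtColor(im,cv2.COLOR_RGB2HSV)
m=(hsv[...,0]>100)&(hsv[...,0]<125)&(hsv[...,1]>200)&(hsv[...,2]>170);m[:150]=0;m[215:]=0;m[:,:270]=0;m[:,360:]=0
ys,xs=np.nonzero(m);print('tab top px',xs.min(),xs.max(),ys.min(),ys.max(),len(xs), [ (c,ys[xs==c].mean().round(1)) for c in(292,305,330,341)])
a=lambda l,z:np.array([atz(p,u,z,T) for u in l])
w=a([(289,196.5),(344,196.5)],87);print('tab',w.round(1),np.linalg.norm(w[1]-w[0]).round(1),w.mean(0).round(1),np.degrees(np.arctan2(*(w[0]-w[1])[::-1])).round(1))
w=a([(225,92),(399,89),(393,207),(236,209)],3);print('mat',w.round(1),np.linalg.norm(np.roll(w,-1,0)-w,axis=1).round(1),w.mean(0).round(1))
for i,j in((0,1),(3,2),(1,2),(0,3)): print(np.degrees(np.arctan2(*(w[i]-w[j])[::-1])).round(1))
h=[491.5,-389.5]
go(*h,65+3,104)
E
```

```text
tab top px 289 342 192 200 60 [(292, np.float64(198.5)), (305, np.float64(199.0)), (330, np.float64(200.0)), (341, np.float64(nan))]
tab [[ 499.1 -415.3]
 [ 485.3 -359.5]] 57.6 [ 492.2 -387.4] -76.1
mat [[ 417.2 -519.3]
 [ 364.7 -319.1]
 [ 507.6 -281.1]
 [ 560.4 -482.4]] [207.  147.8 208.  147.9] [ 462.5 -400.5]
-75.3
-75.3
-165.1
-165.5
now [ 468.3 -387.8  302. ] yaw 103.8 -> shift [-0.0041  0.0237  0.2339] turn -0.2 j6 -147.9 t 9.1<stdin>:5: RuntimeWarning: Mean of empty slice.
  ret = ret.dtype.type(ret / rcount)
```

```bash
python3 -m jog '[[-0.003,0.024,0.1,-0.7,100],[-0.003,0.024,0.17,-0.7,100],[-0.003,0.024,0.2,-0.7,100],[-0.003,0.024,0.234,-0.7,100],[-0.003,0.024,0.234,-0.7,100],[-0.003,0.024,0.234,-0.7,100],[-0.003,0.024,0.234,-0.7,100]]' 100 && python3 - <<'E'
from h import *
go(492,-388,68,104.5)
E
```

```text
time: 9.75
tool_pos: [491.7, -387.8, 68.4]
tcp_rot: [-179.6, 0.7, 104.5]
ft_force: [0.5, 0.5, 0.7]
finger_gap: 85.4
now [ 491.7 -387.8   68.4] yaw 104.5 -> shift [-0.0003  0.0003  0.0004] turn 0.0 j6 -146.8 t 9.8
```

Now I grip firmly, lift a little and check for tilt.

```bash
python3 -m jog '[[0,0,0,0,0],[0,0,0,0,0],[0,0,0,0,0],[0,0,0,0,0],[0,0,0,0,0],[0,0,0,0,0]]' 110 && python3 -m jog '[[0,0,-0.01,0,0],[0,0,-0.02,0,0],[0,0,-0.02,0,0],[0,0,-0.02,0,0]]' 110
python3 - <<'E'
from h import *
p,T=wrist();q=r.snapshot('side')
a=p['image'][60:260,200:420,::-1];b=q['image'][230:340,310:440,::-1]
print(r.sense()['wrist_torque'].round(2),r.sense()['ft_force'].round(1))
cv2.imwrite('pics/l1.png',np.hstack([cv2.resize(a,(396,360),interpolation=2),cv2.resize(b,(400,360),interpolation=2)]))
E
```

```text
time: 10.35
tool_pos: [494.2, -389.6, 73.1]
tcp_rot: [-179.8, 1.0, 104.5]
ft_force: [1.2, -0.0, 8.4]
finger_gap: 57.8
time: 10.75
tool_pos: [494.4, -389.6, 93.9]
tcp_rot: [-179.9, 1.1, 104.5]
ft_force: [-0.7, 0.1, -2.0]
finger_gap: 58.1
[ 0.09 -0.04 -0.03] [ 0.4 -0.4 -2.3]
```

View pics/l1.png

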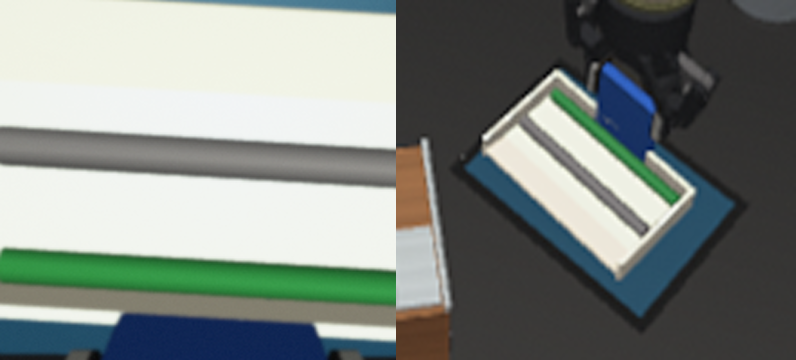

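The lift is clean: the tray is level and the rods have stayed put, green at the back and grey in the middle. I carry it slowly up and around.

```bash
python3 -m jog '[[0,0,-0.008,0,0],[0,0,-0.022,0,0],[0,0,-0.037,0,0],[0,0,-0.052,0,0],[0,0,-0.067,0,0],[0,0,-0.082,0,0],[0,0,-0.096,0,0],[0,0,-0.106,0,0]]' && python3 -m jog '[[0.005,0,0,3,0],[0.012,0.001,0,8,0],[0.02,0.002,0,13.5,0],[0.029,0.003,0,19,0],[0.038,0.003,0,25,0],[0.046,0.004,0,30.5,0],[0.055,0.005,0,36,0],[0.063,0.005,0,41,0]]' && python3 -m jog '[[0.006,-0.005,0,5,0],[0.013,-0.009,0,10,0],[0.019,-0.014,0,15,0],[0.026,-0.019,0,20,0],[0.032,-0.023,0,25,0],[0.038,-0.028,0,30,0],[0.045,-0.033,0,36,0],[0.051,-0.037,0,41,0]]' 
python3 - <<'E'
from h import *
print(r.sense()['finger_gap'],r.sense()['ft_force'].round(1));go(462.3,-202.4,200,-18.3)
E
```

```text
time: 11.65
tool_pos: [494.0, -387.4, 200.6]
tcp_rot: [-179.9, 1.1, 104.5]
ft_force: [-0.3, -0.3, -3.0]
finger_gap: 57.8
time: 12.45
tool_pos: [482.9, -324.7, 199.5]
tcp_rot: [179.4, 0.9, 63.3]
ft_force: [0.3, 0.3, -3.1]
finger_gap: 58.5
time: 13.25
tool_pos: [472.6, -262.0, 198.5]
tcp_rot: [179.0, 0.3, 22.1]
ft_force: [-0.5, -0.4, -2.9]
finger_gap: 58.2
58.170291982669895 [-0.5 -0.4 -2.9]
now [ 472.6 -262.   198.5] yaw 22.1 -> shift [ 0.0129 -0.0591 -0.0026] turn 40.4 j6 -55.9 t 13.2
```

```bash
python3 -m jog '[[0.002,-0.007,0,5,0],[0.003,-0.015,0,10,0],[0.005,-0.022,0,15,0],[0.007,-0.03,0,20,0],[0.008,-0.038,0,25.5,0],[0.01,-0.046,0,31,0],[0.012,-0.054,0,36.5,0],[0.013,-0.059,0,40.4,0]]' && python3 -m jog '[[0,0,0,0,0],[0,0,0,0,0]]'
python3 - <<'E'
from h import *
ex=np.array([-0.315,-0.949]);s0=np.array([496.9,-98.0])
p,T=wrist();q=r.snapshot('side')
a=p['image'][:,:,::-1];b=q['image'][120:280,240:440,::-1]
cv2.imwrite('pics/c1.png',np.hstack([cv2.resize(a,(480,300)),cv2.resize(b,(320,300),interpolation=2)]))
np.savez('c1.npz',T=T,K=p['K'],im=p['image'])
go(*(s0+85*ex),155,-18.3)
E
```

```text
time: 14.05
tool_pos: [462.2, -201.9, 197.6]
tcp_rot: [179.0, -0.4, -18.5]
ft_force: [0.6, -0.1, -2.1]
finger_gap: 58.3
time: 14.25
tool_pos: [462.2, -201.9, 197.8]
tcp_rot: [179.0, -0.4, -18.4]
ft_force: [0.5, 0.1, -3.2]
finger_gap: 57.9
now [ 462.2 -202.2  197.7] yaw -18.4 -> shift [-0.0003 -0.0255  0.0423] turn -0.1 j6 -10.3 t 14.3
```

View pics/c1.png

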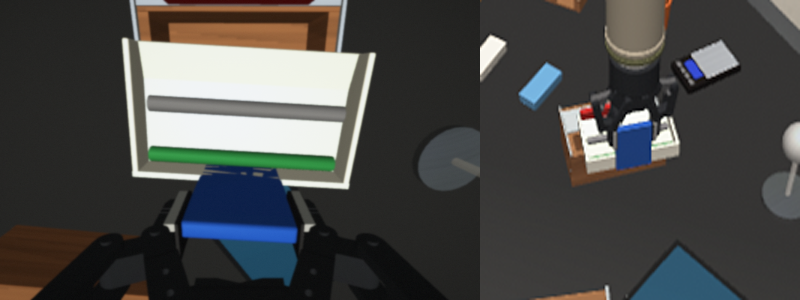

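The tray is over the box but looks skewed by about 3°: its lip runs from (123,40) to (375,55) while the box looks level. I'll measure that.

```bash
python3 - <<'E'
from h import *
D=np.load('c1.npz');T=D['T'];p={'K':D['K']};s0=np.array([496.9,-98.0]);ex=np.array([-0.315,-0.949]);ey=np.array([.949,-.315])
def f(l,z):
    w=np.array([atz(p,u,z,T) for u in l]);d=w[1]-w[0];print(np.c_[(w-s0)@ex,(w-s0)@ey].round(1).tolist(),np.linalg.norm(d).round(1),np.degrees(np.arctan2(d[1],d[0])).round(1))
f([(164,53),(500,73)],138);f([(177,233),(464,251)],158);f([(200,137),(461,151)],138);f([(245,313),(397,313)],212)
f([(185,22),(456,22)],74)
E
```

```text
[[13.2, -74.7], [22.3, 91.8]] 166.7 -21.5
[[100.4, -72.6], [111.4, 78.0]] 151.1 -22.5
[[54.0, -61.9], [61.7, 77.7]] 139.8 -21.5
[[108.4, -27.2], [108.8, 29.8]] 57.0 -18.7
[[-10.3, -85.0], [-10.5, 90.6]] 175.6 -18.3
```

The rods measure 139.8 mm, so the geometry is right, but the tray sits 3.3° off the tool and about 3 mm along +y. I'll correct both while lowering.

```bash
python3 - <<'E'
from h import *
s0=np.array([496.9,-98.0]);ex=np.array([-0.315,-0.949]);ey=np.array([.949,-.315])
go(*(s0+85*ex-2.5*ey),158,-15)
E
```

```text
now [ 462.2 -202.2  197.7] yaw -18.4 -> shift [-0.0027 -0.0255  0.0393] turn -3.4 j6 -10.3 t 14.3
```

```bash
python3 -m jog '[[0,0,0.005,-1,0],[-0.001,-0.003,0.012,-2,0],[-0.002,-0.007,0.02,-3.4,0],[-0.003,-0.011,0.028,-3.4,0],[-0.003,-0.016,0.034,-3.4,0],[-0.003,-0.021,0.039,-3.4,0],[-0.003,-0.0255,0.039,-3.4,0],[-0.003,-0.0255,0.039,-3.4,0]]'
python3 - <<'E'
from h import *
s0=np.array([496.9,-98.0]);ex=np.array([-0.315,-0.949]);ey=np.array([.949,-.315])
p,T=wrist();q=r.snapshot('side')
P=np.linalg.inv(T)
s=r.sense();print(s['tool_pos'].round(1),s['tcp_rot'].round(1),s['ft_force'].round(1))
# overlay: expected slot rectangle at z=74
im=p['image'][:,:,::-1].copy()
for c in((-20,-60),(-20,60),(16,-78),(16,78),(26,-90),(26,90)):
    w=np.r_[s0+c[0]*ex+c[1]*ey,114 if c[0]==-20 else 74,1];v=P@w;u=p['K']@(v[:3]/v[2]);cv2.circle(im,(int(u[0]),int(u[1])),3,(255,0,255),-1)
cv2.imwrite('pics/c2.png',np.hstack([cv2.resize(im,(480,300)),cv2.resize(q['image'][120:280,240:440,::-1],(320,300),interpolation=2)]))
np.savez('c2.npz',T=T,K=p['K'],im=p['image'])
E
```

```text
time: 15.15
tool_pos: [467.8, -177.1, 158.3]
tcp_rot: [179.0, -0.3, -15.0]
ft_force: [-0.4, -0.1, -2.6]
finger_gap: 58.0
[ 467.9 -177.7  158.8] [179.   -0.4 -15. ] [ 0.1 -1.2 -2.3]
```

View pics/c2.png

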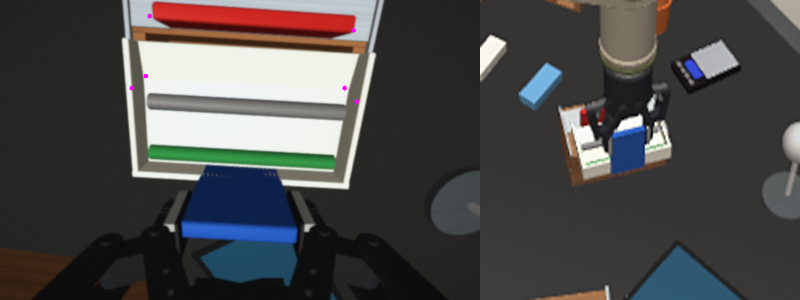

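The lip is now parallel to the bar and centred on it. Next I ease the grip to 40 N and push the lip against the bar to start the tilt.

```bash
python3 -m jog '[[0,0,0,0,0],[0,-0.005,0,0,0],[0.001,-0.009,0,0,0],[0.001,-0.012,-0.003,0,0],[0.001,-0.015,-0.006,0,0],[0.001,-0.018,-0.009,0,0],[0.001,-0.021,-0.012,0,0],[0.001,-0.021,-0.012,0,0]]' 40
python3 - <<'E'
from h import *
q=r.snapshot('side');p,T=wrist()
s=r.sense();print(s['tool_pos'].round(1),s['tcp_rot'].round(1),s['ft_force'].round(1),s['wrist_torque'].round(2))
cv2.imwrite('pics/c3.png',np.hstack([cv2.resize(p['image'][:,:,::-1],(400,250)),cv2.resize(q['image'][140:240,260:420,::-1],(400,250),interpolation=2)]))
E
```

```text
time: 16.05
tool_pos: [473.8, -158.7, 170.9]
tcp_rot: [178.8, -0.4, -15.0]
ft_force: [-3.8, -7.3, -1.6]
finger_gap: 58.0
[ 473.7 -158.8  170.8] [178.8  -0.4 -15. ] [-4.1 -7.8 -1. ] [-1.58  0.82  0.35]
```

View pics/c3.png

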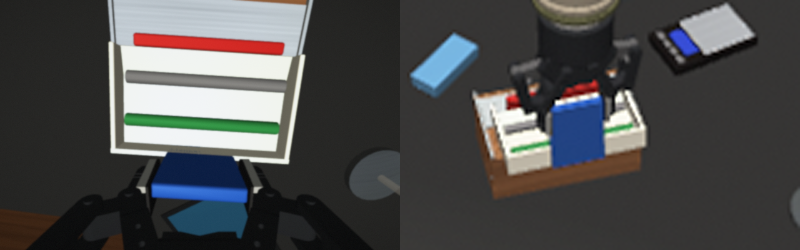

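The lip is on the bar with 8.7 N lateral force, and the rods are still in the tray. I follow the arc to about 50°.

```bash
python3 -m jog '[[0.0005,-0.007,-0.008,0,0],[0.001,-0.014,-0.015,0,0],[0.0015,-0.022,-0.02,0,0],[0.002,-0.03,-0.025,0,0],[0.002,-0.039,-0.029,0,0],[0.003,-0.048,-0.033,0,0],[0.003,-0.057,-0.036,0,0],[0.004,-0.066,-0.038,0,0]]' 40
python3 - <<'E'
from h import *
q=r.snapshot('side');p,T=wrist()
s=r.sense();print(s['tool_pos'].round(1),s['tcp_rot'].round(1),s['ft_force'].round(1),s['wrist_torque'].round(2),s['finger_gap'])
cv2.imwrite('pics/c4.png',np.hstack([cv2.resize(p['image'][:,:,::-1],(400,250)),cv2.resize(q['image'][140:240,260:420,::-1],(400,250),interpolation=2)]))
E
```

```text
time: 16.95
tool_pos: [493.9, -96.4, 207.9]
tcp_rot: [178.6, -0.3, -15.0]
ft_force: [-3.1, -6.4, -2.8]
finger_gap: 58.0
[494.2 -95.5 207.9] [178.7  -0.3 -15. ] [-4.6 -5.8 -1.3] [-1.24  0.99 -0.15] 57.855692019982754
```

View pics/c4.png

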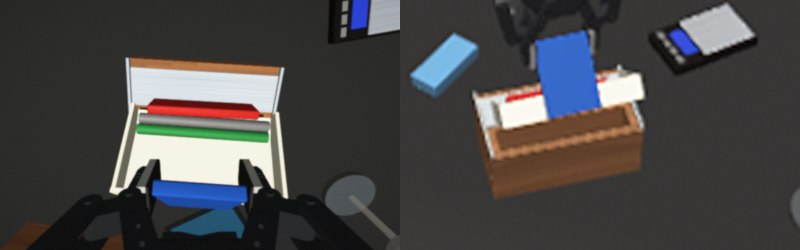

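The tray is at about 50°, with both rods resting at the lip against the red bar. I back the lip off over the slot.

```bash
python3 -m jog '[[0,0.005,0.003,0,0],[-0.001,0.01,0.006,0,0],[-0.001,0.014,0.006,0,0],[-0.001,0.018,0.006,0,0],[-0.001,0.02,0.006,0,0],[-0.001,0.022,0.006,0,0],[-0.001,0.022,0.006,0,0],[-0.001,0.022,0.006,0,0]]' 40
python3 - <<'E'
from h import *
q=r.snapshot('side');p,T=wrist()
s=r.sense();print(s['tool_pos'].round(1),s['ft_force'].round(1),s['finger_gap'])
for n,k in(('side',q),('wrist',p)): print(n,[(np.round(d['bbox']).tolist(),round(d['conf'],2)) for d in r.search_frame(k,'rod1')])
cv2.imwrite('pics/c5.png',np.hstack([cv2.resize(p['image'][:,:,::-1],(400,250)),cv2.resize(q['image'][140:240,260:420,::-1],(400,250),interpolation=2)]))
w=p['image'].astype(int);g=(w[...,1]>w[...,0]+40)&(w[...,1]>w[...,2]+40);ys,xs=np.nonzero(g);print('green px',len(xs),xs.mean() if len(xs) else 0,ys.mean() if len(xs) else 0)
E
```

```text
time: 17.85
tool_pos: [487.6, -116.6, 202.5]
tcp_rot: [178.7, -0.3, -15.0]
ft_force: [-0.3, 0.7, -1.1]
finger_gap: 58.2
[ 487.6 -116.5  202.5] [-0.1  0.2 -2.5] 58.09267980933747
side []
wrist [([241.0, 150.0, 398.0, 173.0], 0.91)]
green px 0 0 0
```

```bash
python3 - <<'E'
import cv2
im=cv2.imread('pics/c5.png')
# col profile at wrist, display scale 400/640
for x in (170,200,230): print(x,[(y,im[y,x,::-1].tolist()) for y in range(84,150,4)])
E
```

```text
170 [(84, [92, 16, 14]), (88, [238, 64, 56]), (92, [230, 50, 45]), (96, [149, 145, 141]), (100, [121, 117, 113]), (104, [106, 67, 40]), (108, [242, 245, 233]), (112, [249, 250, 243]), (116, [249, 250, 243]), (120, [249, 250, 243]), (124, [249, 251, 243]), (128, [249, 250, 243]), (132, [246, 244, 231]), (136, [246, 244, 231]), (140, [246, 244, 231]), (144, [246, 244, 231]), (148, [246, 244, 231])]
200 [(84, [88, 17, 16]), (88, [210, 45, 40]), (92, [235, 57, 50]), (96, [170, 44, 39]), (100, [159, 158, 154]), (104, [121, 103, 90]), (108, [90, 67, 49]), (112, [249, 250, 243]), (116, [249, 250, 243]), (120, [249, 250, 243]), (124, [249, 250, 244]), (128, [249, 250, 243]), (132, [247, 246, 234]), (136, [246, 244, 231]), (140, [246, 244, 231]), (144, [246, 244, 231]), (148, [246, 244, 231])]
230 [(84, [155, 138, 144]), (88, [102, 16, 14]), (92, [232, 52, 46]), (96, [227, 47, 41]), (100, [104, 87, 74]), (104, [154, 152, 149]), (108, [78, 58, 45]), (112, [245, 247, 236]), (116, [249, 250, 243]), (120, [249, 250, 243]), (124, [248, 250, 242]), (128, [249, 250, 243]), (132, [249, 250, 243]), (136, [246, 244, 231]), (140, [246, 244, 231]), (144, [246, 244, 231]), (148, [246, 244, 231])]
```

```bash
python3 - <<'E'
from h import *
p,T=wrist();s0=np.array([496.9,-98.0]);ex=np.array([-0.315,-0.949]);ey=np.array([.949,-.315])
b=r.search_frame(p,'rod1')[0]['bbox'];print(np.round(b),p['K'][0][0])
im=p['image'];cv2.imwrite('pics/c6.png',cv2.resize(im[100:260,170:450,::-1],(784,448),interpolation=2))
for z in (12,24,50,80,90):
    w=np.array([atz(p,u,z,T) for u in((b[0],b[1]+6),(b[2],b[3]-6))])-s0;print(z,np.c_[w@ex,w@ey].round(1).tolist(),np.linalg.norm(w[1]-w[0]).round(1))
E
```

```text
[244. 151. 397. 176.] 334.0108482426611
12 [[8.4, -72.2], [12.7, 72.6]] 144.8
24 [[5.6, -69.7], [9.8, 69.5]] 139.2
50 [[-0.3, -64.3], [3.5, 62.7]] 127.0
80 [[-7.1, -58.0], [-3.8, 54.8]] 112.9
90 [[-9.4, -55.9], [-6.2, 52.2]] 108.2
```

View pics/c6.png

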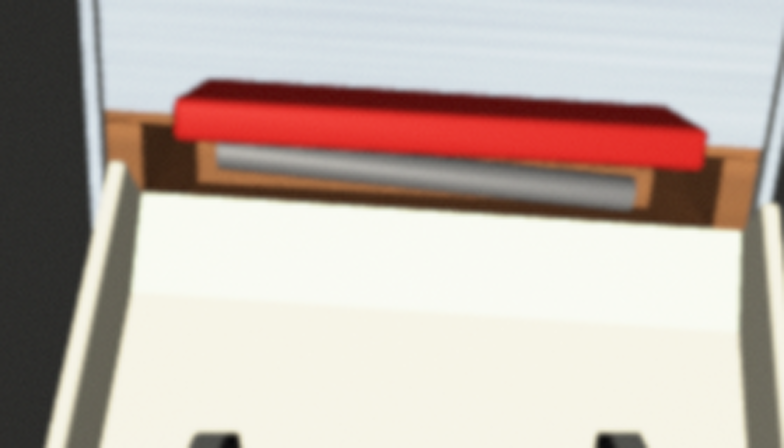

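The slot shows the grey rod lying at its bottom (its apparent length fits z ≈ 20), and the tray is empty. I lift and carry the tray to above the mat at an intermediate yaw, so it can be unfolded there without nearing the joint 6 limit.

```bash
python3 -m jog '[[0,0,0,0,0],[0,0,-0.015,0,0],[0,0,-0.035,0,0],[0,0.02,-0.05,0,0],[0,0.04,-0.05,-6,0],[0,0.06,-0.05,-14,0],[0,0.08,-0.05,-22,0],[0,0.1,-0.05,-30,0]]' 110
python3 - <<'E'
from h import *
go(418,-379,200,85)
E
```

```text
time: 18.95
tool_pos: [461.8, -212.7, 256.2]
tcp_rot: [178.6, 0.3, 15.4]
ft_force: [-0.7, 0.4, -2.5]
finger_gap: 57.7
now [ 461.8 -212.7  256.2] yaw 15.4 -> shift [-0.0859  0.1473  0.0603] turn -69.6 j6 -45.0 t 18.9
```

```bash
python3 -m jog '[[-0.01,0.018,0.01,-8,0],[-0.022,0.037,0.02,-16,0],[-0.033,0.055,0.03,-24,0],[-0.044,0.075,0.04,-32,0],[-0.055,0.095,0.05,-40,0],[-0.066,0.113,0.06,-48,0],[-0.076,0.13,0.06,-56,0],[-0.086,0.147,0.06,-64,0]]' 110
python3 -m jog '[[0,0,0.01,-5.6,0],[0,0,0.02,-5.6,0],[0,0,0.03,-5.6,0],[0,0,0.04,-5.6,0],[0,0,0.05,-5.6,0],[0,0,0.06,-5.6,0],[0,0,0.065,-5.6,0],[0,0,0.07,-5.6,0]]' 20
python3 - <<'E'
from h import *
go(418,-379,120,85)
E
```

```text
time: 19.75
tool_pos: [417.5, -379.6, 201.0]
tcp_rot: [179.7, 1.4, 79.7]
ft_force: [1.0, 0.6, -2.0]
finger_gap: 58.0
time: 20.55
tool_pos: [417.5, -381.1, 130.4]
tcp_rot: [179.9, 1.4, 85.3]
ft_force: [0.6, -1.1, -3.1]
finger_gap: 57.8
now [ 417.5 -381.1  130.4] yaw 85.3 -> shift [0.0024 0.0003 0.0104] turn 0.3 j6 -132.0 t 20.6
```

```bash
python3 -m jog '[[0,0,0.004,0,0],[0,0,0.008,0,0],[0,0,0.012,0,0],[0,0,0.015,0,0],[0,0,0.015,0,0]]' 20; python3 -m jog '[[0,0.002,0.002,0,0],[0,0.005,0.004,0,0],[0,0.005,0.004,0,0]]' 20
```

```text
time: 21.05
tool_pos: [417.3, -381.3, 114.9]
tcp_rot: [179.9, 1.4, 85.3]
ft_force: [-0.3, -0.2, -1.4]
finger_gap: 57.6
time: 21.35
tool_pos: [422.8, -382.2, 111.7]
tcp_rot: [179.9, 1.4, 85.3]
ft_force: [-3.1, 2.2, 4.7]
finger_gap: 58.1
```

```bash
python3 -m jog '[[0,0.007,0.003,0,0],[-0.001,0.014,0.006,0,0],[-0.001,0.02,0.0095,0,0],[-0.001,0.026,0.013,0,0],[-0.002,0.032,0.017,0,0],[-0.002,0.037,0.021,0,0],[-0.002,0.042,0.025,0,0],[-0.003,0.047,0.03,0,0]]' 20; python3 - <<'E'
from h import *
go(0,0,0,85)
p,T=wrist();print([(np.round(d['uv']),round(d['conf'],2)) for l in('tray_handle','tray_floor') for d in r.pinpoint(p,l)])
E
```

```text
time: 22.15
tool_pos: [472.1, -390.7, 85.1]
tcp_rot: [179.6, 1.5, 85.3]
ft_force: [1.5, 5.6, 18.1]
finger_gap: 58.0
now [ 472.1 -390.7   85.1] yaw 85.3 -> shift [ 0.3525 -0.5032  0.0722] turn 0.3 j6 -128.8 t 22.1
[(array([317., 289.]), 0.69), (array([331., 197.]), 0.96)]
```

```bash
python3 -m jog '[[0,0.005,0.004,0,0],[0,0.008,0.007,0,0],[-0.001,0.011,0.01,0,0],[-0.001,0.013,0.012,0,0],[-0.001,0.015,0.014,0,0],[-0.001,0.015,0.015,0,0],[-0.001,0.015,0.015,0,0]]' 20
```

```text
time: 23.0
tool_pos: [487.7, -393.4, 73.3]
tcp_rot: [179.6, 1.5, 85.3]
ft_force: [-7.5, 4.1, 23.1]
finger_gap: 58.0
```

```bash
python3 -m jog '[[0,0,0,0,100],[0,0,0,0,100],[0,0,0,0,100],[0,0,0,0,100],[0,0,0,0,100],[0,0,-0.02,0,100],[0,0,-0.06,0,100],[0,-0.02,-0.1,0,100]]' 60;  python3 -m jog '[[0,0,-0.05,0,100],[0,0,-0.1,0,100],[0,0,-0.13,0,100],[0,0,-0.13,0,100]]'
cat > tray.py <<'E'
from h import *
def look(show=None):
    p,T=wrist();im=p['image'];hsv=cv2.cvtColor(im,cv2.COLOR_RGB2HSV)
    def fit(m,z,lo):
        m=cv2.morphologyEx(m.astype(np.uint8),cv2.MORPH_OPEN,np.ones((3,3)))
        n,lab,st,_=cv2.connectedComponentsWithStats(m);o=[]
        for i in range(1,n):
            if st[i,4]<lo: continue
            ys,xs=np.nonzero(lab==i);h=cv2.convexHull(np.c_[xs,ys].astype(np.float32))[:,0]
            w=np.array([atz(p,u,z,T) for u in h]).astype(np.float32);c,s,a=cv2.minAreaRect(w);b=cv2.boxPoints((c,s,a))
            e=b[1]-b[0] if np.linalg.norm(b[1]-b[0])>np.linalg.norm(b[2]-b[1]) else b[2]-b[1]
            o.append((np.round(c,1).tolist(),np.round(sorted(s),1).tolist(),round(float(np.degrees(np.arctan2(e[1],e[0]))%180),1),st[i,:4].tolist()))
        return o
    f=im.astype(int);roi=np.zeros(im.shape[:2],bool);roi[:262]=1
    white=roi&(hsv[...,1]<45)&(hsv[...,2]>130)
    mat=roi&(hsv[...,0]>95)&(hsv[...,0]<106)&(hsv[...,1]>100)&(hsv[...,2]>60)
    print('white z~20',fit(white,20,1500));print('matblue z3',fit(mat|white,3,3000))
    for l,z in dict(tray_handle=65,tray_floor=7).items(): print(l,[(np.round(d['uv']).tolist(),atz(p,d['uv'],z,T).round(1).tolist(),round(d['conf'],2)) for d in r.pinpoint(p,l)])
    np.savez('last.npz',T=T,K=p['K'],im=im)
    if show: cv2.imwrite(show,im[:,:,::-1])
E
python3 - <<'E'
from tray import *
look('pics/t1.png')
E
```

```text
time: 23.8
tool_pos: [467.7, -388.4, 173.2]
tcp_rot: [179.6, 1.4, 85.4]
ft_force: [0.3, -1.2, 0.5]
finger_gap: 85.8
time: 24.2
tool_pos: [468.9, -386.7, 310.3]
tcp_rot: [179.1, 1.8, 85.4]
ft_force: [0.1, -0.7, 0.1]
finger_gap: 85.5
white z~20 [([373.9, -623.7], [65.3, 102.9], 119.9, [72, 39, 97, 85]), ([445.3, -384.8], [96.6, 160.8], 78.4, [259, 87, 141, 94])]
matblue z3 [([373.3, -633.9], [68.0, 107.2], 119.9, [72, 39, 97, 85]), ([450.6, -395.7], [156.8, 212.7], 103.2, [226, 69, 176, 146])]
tray_handle [([321.0, 180.0], [489.0, -394.0], 0.75), ([124.0, 118.0], [404.5, -601.3], 0.69)]
tray_floor [([330.0, 141.0], [455.4, -381.4], 0.74), ([126.0, 93.0], [377.8, -625.9], 0.66)]
```

View pics/t1.png

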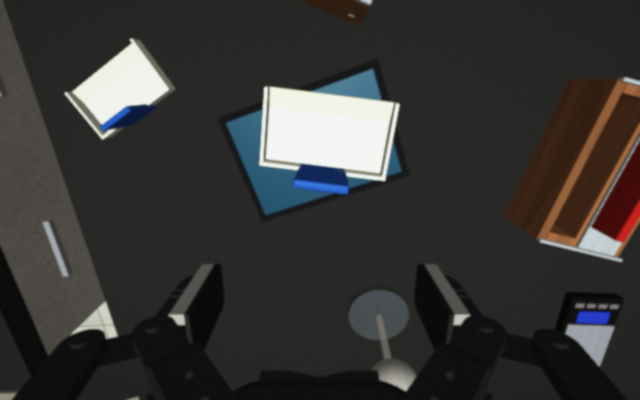

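The tray is flat and empty on the mat, just turned. Mat corners are (220,119), (377,60), (407,173) and (265,219), and the tab's top runs from (295,188) to (348,190).

```bash
python3 - <<'E'
from h import *
D=np.load('last.npz');T=D['T'];p={'K':D['K']}
a=lambda l,z:np.array([atz(p,u,z,T) for u in l])
w=a([(220,119),(377,60),(407,173),(265,219)],3);print(w.mean(0).round(1),np.linalg.norm(np.roll(w,-1,0)-w,axis=1).round(1))
for i,j in((0,1),(3,2),(1,2),(0,3)): print(np.degrees(np.arctan2(*(w[j]-w[i])[::-1])).round(1))
for l,z in(([(263,87),(398,103)],17),([(260,164),(386,181)],33),([(271,159),(381,175)],7),([(294,188),(348,191)],87)):
    w=a(l,z);d=w[1]-w[0];print(z,w.mean(0).round(1),np.linalg.norm(d).round(1),np.degrees(np.arctan2(d[1],d[0])).round(1))
go(491,-393,70,78.5)
E
```

```text
[ 461.  -399.9] [204.2 143.9 201.  143.9]
104.9
104.9
14.3
15.6
17 [ 399.7 -376.7] 159.9 79.0
33 [ 488.5 -392. ] 155.1 77.9
7 [ 488.1 -388.6] 143.7 77.3
87 [ 493.2 -393.7] 58.0 82.6
now [ 466.9 -384.8  302. ] yaw 85.4 -> shift [-0.0006  0.0233  0.2322] turn 6.9 j6 -129.3 t 24.4
```

```bash
python3 -m jog '[[-0.001,0.024,0.05,6.6,100],[-0.001,0.024,0.1,6.6,100],[-0.001,0.024,0.15,6.6,100],[-0.001,0.024,0.19,6.6,100],[-0.001,0.024,0.215,6.6,100],[-0.001,0.024,0.232,6.6,100],[-0.001,0.024,0.232,6.6,100],[-0.001,0.024,0.232,6.6,100]]' 110; python3 -m jog '[[0,0,0,0,0],[0,0,0,0,0],[0,0,0,0,0],[0,0,0,0,0],[0,0,0,0,0],[0,0,0,0,0],[0,0,-0.005,0,0],[0,0,-0.015,0,0]]'; python3 - <<'E'
from h import *
go(502.3,-389.4,90,104.9)
E
```

```text
time: 25.15
tool_pos: [491.7, -393.6, 70.6]
tcp_rot: [179.5, 1.3, 78.8]
ft_force: [-1.0, -0.3, -0.1]
finger_gap: 85.5
time: 25.95
tool_pos: [491.1, -392.7, 85.4]
tcp_rot: [179.6, 1.3, 78.8]
ft_force: [0.0, -0.1, -2.3]
finger_gap: 58.1
now [ 491.1 -392.7   85.4] yaw 78.8 -> shift [ 0.0053  0.0104 -0.0046] turn -26.1 j6 -121.3 t 25.9
```

```bash
python3 -m jog '[[0.001,0.002,0,-6,0],[0.003,0.005,0,-12,0],[0.004,0.008,0,-18,0],[0.005,0.0104,0,-24,0],[0.005,0.0104,0,-26.1,0],[0.005,0.0104,0.006,-26.1,0],[0.005,0.0104,0.011,-26.1,0],[0.005,0.0104,0.0155,-26.1,0]]'; python3 -m jog '[[0,0,0.001,0,0],[0,0,0.001,0,100],[0,0,0,0,100],[0,0,0,0,100],[0,0,0,0,100],[0,0,0,0,100],[0,0,-0.04,0,100],[0,-0.01,-0.09,0,100]]' 60;  python3 -m jog '[[0,-0.01,-0.05,0,100],[0,-0.02,-0.1,0,100],[0,-0.02,-0.15,0,100],[0,-0.02,-0.15,0,100]]'
python3 - <<'E'
from tray import *
look('pics/t2.png')
D=np.load('last.npz');im=cv2.cvtColor(D['im'],cv2.COLOR_RGB2GRAY)
print(r.sense()['joint_pos'].round(1))
E
```

```text
time: 26.75
tool_pos: [503.3, -390.0, 73.5]
tcp_rot: [-179.9, 1.3, 104.8]
ft_force: [-13.3, 21.3, 55.7]
finger_gap: 58.0
time: 27.55
tool_pos: [492.2, -388.5, 159.9]
tcp_rot: [-179.7, 1.0, 104.9]
ft_force: [-0.3, -2.2, -0.2]
finger_gap: 85.1
time: 27.95
tool_pos: [475.0, -393.1, 320.2]
tcp_rot: [179.9, 1.7, 104.8]
ft_force: [1.0, -0.5, 1.1]
finger_gap: 85.4
white z~20 [([377.2, -624.3], [47.8, 111.2], 107.3, [101, 0, 103, 47]), ([456.1, -403.2], [96.3, 160.6], 104.6, [257, 99, 133, 79]), ([704.9, -771.7], [62.3, 99.3], 105.7, [0, 221, 56, 41])]
matblue z3 [([376.4, -632.9], [49.7, 115.7], 107.3, [101, 0, 103, 47]), ([461.6, -401.4], [133.1, 193.8], 104.8, [246, 88, 156, 104])]
tray_handle [([320.0, 185.0], [501.2, -393.0], 0.82), ([149.0, 43.0], [400.8, -603.4], 0.81), ([592.0, 274.0], [522.9, -36.9], 0.34)]
tray_floor [([325.0, 144.0], [463.2, -398.1], 0.96), ([157.0, 26.0], [380.8, -625.8], 0.84)]
[ -43.9    8.    78.8   -0.8   92.4 -148.8]
```

The tray axis reads 104.6° against the mat's 104.8°, and the tray is well inside the mat. Now I close the cover.

```bash
python3 - <<'E'
from h import *
go(504.6,-74.7,230,71.7)
E
```

```text
now [ 473.  -390.9  309.9] yaw 104.8 -> shift [0.299  0.1119 0.074 ] turn 33.1 j6 -148.8 t 28.1
```

```bash
python3 -m jog '[[0.299,0.112,0,33.1,100],[0.299,0.112,0,33.1,100],[0.299,0.112,0,33.1,100],[0.299,0.112,0.03,33.1,100],[0.299,0.112,0.07,33.1,100],[0.299,0.112,0.074,33.1,100],[0.299,0.112,0.074,33.1,100],[0.299,0.112,0.074,33.1,100]]'; python3 - <<'E'
from h import *
p,T=wrist();s0=np.array([496.9,-98.0]);ex=np.array([-0.315,-0.949]);ey=np.array([.949,-.315])
im=p['image'];cv2.imwrite('pics/k1.png',im[:,:,::-1])
print([(np.round(d['bbox']).tolist(),round(d['conf'],2)) for d in r.search_frame(p,'rod1')])
w=im.astype(int);g=(w[...,1]>w[...,0]+30)&(w[...,1]>w[...,2]+20);g[262:]=0;ys,xs=np.nonzero(g)
if len(xs): print('green',len(xs),xs.min(),xs.max(),ys.min(),ys.max())
go(504.6,-74.7,108,71.7)
E
```

```text
time: 28.9
tool_pos: [501.7, -70.0, 223.7]
tcp_rot: [-179.7, 1.0, 72.0]
ft_force: [0.2, -0.5, -0.1]
finger_gap: 85.7
[([300.0, 106.0, 309.0, 241.0], 0.84), ([278.0, 109.0, 293.0, 243.0], 0.6), ([454.0, 12.0, 547.0, 121.0], 0.41)]
green 1108 297 305 107 241
now [503.4 -73.7 227.4] yaw 71.9 -> shift [0.0017 0.0014 0.1194] turn 0.2 j6 -85.2 t 29.0
```

Both rods show in the slot: green at columns 297–305 and the other beside it, both around rows 107–243. I grip the bar and push the cover shut.

```bash
python3 -m jog '[[0.001,0.001,0.04,0,100],[0.001,0.001,0.08,0,100],[0.001,0.001,0.115,0,100],[0.001,0.001,0.119,0,100],[0.001,0.001,0.119,0,0],[0.001,0.001,0.119,0,0],[0.001,0.001,0.119,0,0],[0.001,0.001,0.119,0,0]]' 40; python3 -m jog '[[0,0,0,0,0],[0,0,0,0,0],[0,0,0,0,0],[-0.008,0,0,0,0],[-0.018,0,0,0,0],[-0.028,0,0,0,0],[-0.036,0,0,0,0],[-0.04,0,0,0,0]]';python3 -m jog '[[-0.003,0,0,0,0],[-0.006,0,0,0,0],[-0.007,0,0,0,0],[-0.007,0,0,0,0]]'
```

```text
time: 29.8
tool_pos: [505.4, -75.6, 110.5]
tcp_rot: [179.8, 1.0, 71.9]
ft_force: [-0.1, -0.0, 0.3]
finger_gap: 28.0
time: 30.6
tool_pos: [493.1, -114.6, 111.7]
tcp_rot: [179.7, 1.0, 71.8]
ft_force: [0.0, 2.3, 5.2]
finger_gap: 9.3
time: 31.0
tool_pos: [492.6, -116.1, 111.7]
tcp_rot: [179.7, 0.5, 71.9]
ft_force: [11.3, 30.4, 0.8]
finger_gap: 9.4
```

The cover hit its shut stop at 32 N, with the bar at slot x ≈ +18. It had started about 5 mm open. Now the slabs.

```bash
python3 -m jog '[[0,0,0,0,50],[0,0,0,0,60],[0,0,0,0,60],[0,0,-0.05,0,100],[0,0,-0.1,0,100],[0,0,-0.15,0,100],[0,0,-0.2,0,100],[0,0,-0.23,0,100]]'; python3 - <<'E'
from h import *
go(490,290,370,121)
E
```

```text
time: 31.8
tool_pos: [492.4, -115.1, 346.5]
tcp_rot: [179.4, 0.5, 71.8]
ft_force: [0.3, -0.5, -0.7]
finger_gap: 85.2
now [ 492.4 -115.1  346.5] yaw 71.8 -> shift [ 0.3838 -0.1284 -0.0285] turn -49.2 j6 -90.5 t 31.8
```

```bash
python3 -m jog '[[0.384,-0.128,-0.02,-49.2,100],[0.384,-0.128,-0.02,-49.2,100],[0.384,-0.128,-0.02,-49.2,100],[0.384,-0.128,-0.02,-49.2,100],[0.384,-0.128,-0.02,-49.2,100],[0.384,-0.128,-0.02,-49.2,100],[0.384,-0.128,-0.02,-49.2,100],[0.384,-0.128,-0.02,-49.2,100]]'; python3 -m jog '[[0,0,0,0,100],[0,0,0,0,100],[0,0,0,0,100]]'
cat > slab.py <<'E'
from h import *
def slabs(p,T,z=20):
    hsv=cv2.cvtColor(p['image'],cv2.COLOR_RGB2HSV);h,s,v=[hsv[...,i].astype(int) for i in range(3)];out={}
    for n,m in dict(amber=(h>17)&(h<30)&(s>180)&(v>190),blue=(h>92)&(h<105)&(s>80)&(s<190)&(v>180),white=(s<25)&(v>225)).items():
        m=m.astype(np.uint8);m[255:,170:470]=0
        nn,lab,st,_=cv2.connectedComponentsWithStats(cv2.morphologyEx(m,cv2.MORPH_OPEN,np.ones((3,3))))
        for i in range(1,nn):
            if st[i,4]<250: continue
            ys,xs=np.nonzero(lab==i);q=cv2.convexHull(np.c_[xs,ys].astype(np.float32))[:,0]
            w=np.array([atz(p,u,z,T) for u in q]).astype(np.float32);c,sz,a=cv2.minAreaRect(w);b=cv2.boxPoints((c,sz,a))
            e=b[1]-b[0] if np.linalg.norm(b[1]-b[0])>np.linalg.norm(b[2]-b[1]) else b[2]-b[1]
            print(n,'c',np.round(c,1),'size',np.round(sorted(sz),1),'yaw',round(float(np.degrees(np.arctan2(e[1],e[0]))+90)%180-90,1),'px',st[i,:4])
E
python3 - <<'E'
from slab import *
p,T=wrist();cv2.imwrite('pics/s1.png',p['image'][:,:,::-1]);np.savez('s1.npz',T=T,K=p['K'],im=p['image'])
slabs(p,T)
print([(np.round(d['uv']),atz(p,d['uv'],4,T).round(1),d['conf']) for d in r.pinpoint(p,'case_mouth')],np.round(r.search_frame(p,'case_mouth')[0]['bbox']))
q=r.snapshot('top');print('top');slabs(q,np.array(q['T']))
print([(np.round(d['uv']),atz(q,d['uv'],4).round(1),d['conf']) for d in r.pinpoint(q,'case_mouth')])
E
```

```text
time: 32.6
tool_pos: [490.5, 286.8, 361.3]
tcp_rot: [180.0, 0.9, 121.0]
ft_force: [1.4, 0.1, 0.2]
finger_gap: 85.3
time: 32.9
tool_pos: [490.8, 285.6, 361.0]
tcp_rot: [-180.0, 0.9, 120.9]
ft_force: [0.1, 0.3, -0.9]
finger_gap: 85.2
white c [ 543.1 -143.2] size [19.1 49. ] yaw -18.1 px [ 0  0 23 30]
white c [241.8 367.5] size [13.3 52.9] yaw 82.6 px [468   0  32  30]
white c [397.3 237.7] size [40.4 90. ] yaw 27.4 px [312  31  36  76]
white c [783.7 -24.1] size [63.8 73. ] yaw -5.5 px [ 16 182  57  58]
[(array([316., 211.]), array([577.4, 325.3]), 0.79)] [252. 210. 381. 274.]
top
amber c [434.9 398. ] size [40.5 91.5] yaw 27.4 px [160 208  23  29]
blue c [456.3 115.9] size [40.8 91.6] yaw 22.4 px [250 199  19  29]
white c [1056.2 -967.6] size [55.2 91.9] yaw 87.9 px [578  13  30  17]
white c [ 1056.7 -1063.7] size [54.2 90.9] yaw -88.8 px [609  12  29  17]
white c [1056.4 -773.9] size [55.3 91.1] yaw 87.9 px [518  15  29  17]
white c [1056.3 -870.6] size [55.2 91.1] yaw 87.9 px [548  14  29  17]
white c [1015.2 -580.8] size [ 93.1 141.3] yaw 0.2 px [458  17  31  42]
white c [1056.4 -6
[... 2288 characters left out ...]
 px [525  61  28  28]
white c [881.3 868.7] size [88.6 90.6] yaw 89.9 px [19 77 29 27]
white c [880.7 776.4] size [84.1 85.8] yaw -1.7 px [48 77 26 26]
white c [883.2 949.5] size [60.7 84.4] yaw 3.9 px [ 0 78 19 25]
white c [ 800.3 -856. ] size [56.6 60. ] yaw -88.1 px [555  89  19  19]
white c [ 784.8 -778.8] size [81.1 88.9] yaw -1.7 px [527  90  27  28]
white c [502.4 -97.7] size [ 45.2 183.6] yaw -18.6 px [314 169  30  57]
white c [ 453.  -400.3] size [ 93.5 147.2] yaw -75.4 px [400 191  53  40]
white c [395.3 237. ] size [40.3 90.2] yaw 27.0 px [211 219  23  29]
white c [ 372.3 -626.4] size [ 63.5 102.1] yaw -62.3 px [483 219  38  33]
[(array([198., 181.]), array([566.6, 321.4]), 0.82)]
```

View pics/s1.png

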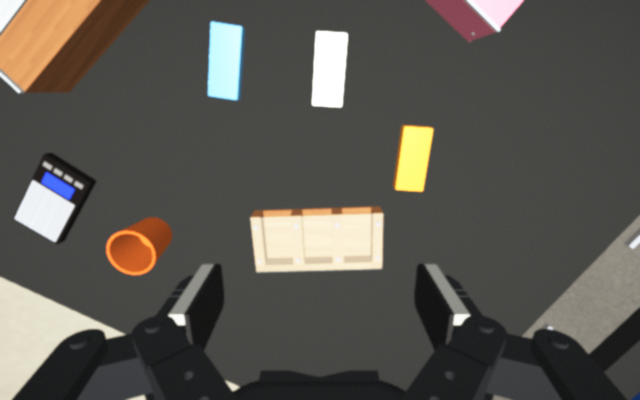

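The wrist view shows all three slabs: blue (225,60), white (330,69), amber (414,158). The case's front runs along row ~210 from column 251 to 384, its back at row ~270, with the front facing the slabs.

```bash
python3 - <<'E'
from h import *
D=np.load('s1.npz');T=D['T'];p={'K':D['K']};im=D['im']
a=lambda l,z:np.array([atz(p,u,z,T) for u in l])
for l in([(251,217),(384,213),(383,269),(256,272)],):
    w=a(l,32);print(w.round(1).tolist(),np.linalg.norm(np.roll(w,-1,0)-w,axis=1).round(1),[round(np.degrees(np.arctan2(*(w[j]-w[i])[::-1])),1) for i,j in((0,1),(3,2),(0,3),(1,2))],w.mean(0).round(1))
w=a([(251,211),(383,207)],0);print('front bottom',w.round(1).tolist(),np.linalg.norm(w[1]-w[0]).round(1),w.mean(0))
for n,l in dict(blue=[(210,22),(243,25),(239,100),(208,97)],amber=[(403,125),(433,127),(424,192),(396,190)],white=[(315,30),(348,32),(343,107),(312,106)]).items():
    w=a(l,20);print(n,w.mean(0).round(1),np.linalg.norm(np.roll(w,-1,0)-w,axis=1).round(1))
# row profile at several columns near case
for c in(275,320,360): print(c,[(y,im[y,c].tolist()) for y in range(202,224,2)])
print(im[60,225],im[158,414])
E
```

```text
[[624.9, 244.8], [520.4, 405.1], [595.9, 455.0], [701.2, 292.8]] [191.3  90.5 193.4  90.1] [np.float64(123.1), np.float64(123.0), np.float64(32.1), np.float64(33.5)] [610.6 349.4]
front bottom [[630.6, 240.2], [520.2, 409.7]] 202.2 [575.37112363 324.95660623]
blue [458.  118.4] [41.  90.1 41.1 89.7]
amber [435.9 399.8] [40.6 91.6 40.3 91.4]
white [397.1 238.3] [41.1 90.1 41.2 91.2]
275 [(202, [74, 73, 70]), (204, [73, 75, 71]), (206, [74, 73, 70]), (208, [87, 78, 70]), (210, [189, 131, 86]), (212, [235, 173, 112]), (214, [236, 176, 114]), (216, [241, 206, 157]), (218, [249, 237, 209]), (220, [249, 238, 212]), (222, [251, 241, 216])]
320 [(202, [74, 74, 72]), (204, [75, 74, 72]), (206, [80, 76, 72]), (208, [153, 108, 75]), (210, [232, 168, 106]), (212, [238, 177, 114]), (214, [238, 189, 133]), (216, [248, 233, 201]), (218, [250, 239, 213]), (220, [251, 240, 215]), (222, [252, 243, 219])]
360 [(202, [74, 75, 72]), (204, [75, 74, 71]), (206, [120, 92, 73]), (208, [230, 165, 105]), (210, [242, 184, 120]), (212, [238, 181, 121]), (214, [245, 224, 181]), (216, [251, 242, 217]), (218, [252, 242, 218]), (220, [252, 242, 218]), (222, [251, 242, 218])]
[209 253 255] [255 253 128]
```

The case measures 191 × 90 mm, as it should, giving mouth (573, 325) and x-axis at 33°. White goes to the middle bay first, gripped near its rear end.

```bash
cat >> slab.py <<'E'
M=np.array([573,325.]);A=np.radians(33.0);EX=np.array([np.cos(A),np.sin(A)]);EY=np.array([-EX[1],EX[0]])
def grip(c,yaw,z=24,back=30):
    a=np.radians(yaw);g=np.array(c)-back*np.array([np.cos(a),np.sin(a)]);go(*g,z,yaw+90)
def bay(x,y,z):  # TCP at case-frame x,y
    go(*(M+x*EX+y*EY),z,123.0)
def rel():
    s=r.sense();d=s['tool_pos'][:2]-M;print('case frame',(d@EX).round(1),(d@EY).round(1),'z',s['tool_pos'][2].round(1),'F',(s['ft_force'][:2]@EX).round(1),s['ft_force'][2].round(1),'gap',round(s['finger_gap'],1),'yaw',s['tcp_rot'].round(1))
E
python3 -c "
from slab import *
grip((397.2,238),27.2)"
```

```text
now [490.9 285.6 361.5] yaw 120.9 -> shift [ 0.0144 -0.1349  0.3373] turn 3.7 j6 -95.4 t 33.1
```

```bash
python3 -m jog '[[0.014,-0.135,0.05,3.7,100],[0.014,-0.135,0.1,3.7,100],[0.014,-0.135,0.15,3.7,100],[0.014,-0.135,0.2,3.7,100],[0.014,-0.135,0.25,3.7,100],[0.014,-0.135,0.28,3.7,100],[0.014,-0.135,0.28,3.7,100],[0.014,-0.135,0.28,3.7,100]]'; python3 -c "
from slab import *
grip((397.2,238),27.2)"
```

```text
time: 33.95
tool_pos: [365.8, 222.0, 76.0]
tcp_rot: [-179.5, 0.9, 117.1]
ft_force: [-0.1, -0.4, -0.5]
finger_gap: 85.3
now [365.8 222.   76. ] yaw 117.1 -> shift [0.0006 0.0057 0.052 ] turn -0.1 j6 -91.6 t 34.0
```

```bash
python3 -m jog '[[0.001,0.006,0.02,0,100],[0.001,0.006,0.035,0,100],[0.001,0.006,0.045,0,100],[0.001,0.006,0.05,0,100],[0.001,0.006,0.052,0,100],[0.001,0.006,0.052,0,100]]' && python3 -m jog '[[0,0,0,0,0],[0,0,0,0,0],[0,0,0,0,0],[0,0,0,0,0],[0,0,0,0,0],[0,0,0,0,0],[0,0,0,0,0]]' 60; python3 -c "
from slab import *
rel()
p,T=wrist();slabs(p,T)"
```

```text
time: 34.55
tool_pos: [371.3, 225.0, 24.8]
tcp_rot: [-179.6, 0.9, 117.1]
ft_force: [0.3, 1.0, 0.4]
finger_gap: 85.3
time: 35.25
tool_pos: [371.8, 225.3, 25.5]
tcp_rot: [-179.6, 0.9, 117.1]
ft_force: [-1.9, 0.4, 5.6]
finger_gap: 38.5
case frame -223.1 25.9 z 25.5 F -1.4 5.6 gap 38.5 yaw [-179.6    0.9  117.1]
blue c [455.2 116.6] size [38.4 86.7] yaw 22.3 px [  0 245  78 155]
white c [357.7 217.1] size [ 1.9 37.6] yaw -62.5 px [274 250  91   5]
```

```bash
python3 -m jog '[[0,0,-0.01,0,0],[0,0,-0.02,0,0],[0,0,-0.03,0,0],[0,0,-0.03,0,0]]'; python3 -c "
from slab import *
bay(-85,0,55)"
```

```text
time: 35.7
tool_pos: [373.1, 226.5, 57.7]
tcp_rot: [-179.8, 0.9, 117.1]
ft_force: [0.3, 0.1, -0.0]
finger_gap: 38.7
now [373.1 226.5  57.7] yaw 117.1 -> shift [-0.012   0.1383  0.0024] turn -5.9 j6 -91.5 t 35.7
```

```bash
python3 -m jog '[[-0.002,0.02,0,-1,0],[-0.004,0.05,0,-3,0],[-0.008,0.08,0,-5.9,0],[-0.012,0.11,0,-5.9,0],[-0.012,0.138,0,-5.9,0],[-0.012,0.138,0,-5.9,0],[-0.012,0.138,0,-5.9,0]]'; python3 -c "
from slab import *
rel();bay(-85,0,31)
p,T=wrist();slabs(p,T,50)"
```

```text
time: 36.4
tool_pos: [501.2, 278.5, 56.8]
tcp_rot: [-179.7, 0.9, 123.0]
ft_force: [-0.1, -0.6, -1.5]
finger_gap: 38.8
case frame -85.5 0.1 z 56.8 F -0.4 -1.5 gap 38.8 yaw [-179.7    0.9  123. ]
now [501.2 278.5  56.8] yaw 123.0 -> shift [0.0003 0.0007 0.0258] turn -0.0 j6 -98.1 t 36.4
amber c [435.6 367. ] size [31.1 71.4] yaw 27.3 px [521 189 119 155]
blue c [471.2 147.5] size [31.2 31.9] yaw 22.6 px [ 7  0 94 97]
white c [488.6 269.3] size [ 1.9 38. ] yaw -56.6 px [274 250  91   5]
```

```bash
python3 -m jog '[[0,0,0.013,0,0],[0,0,0.0255,0,0],[0,0,0.0255,0,0]]' && python3 -m jog '[[0,0.01,0,0,0],[0,0.02,0,0,0],[0,0.03,0,0,0],[0,0.03,0,0,0]]'; python3 -c "
from slab import *
rel()"
```

```text
time: 36.75
tool_pos: [498.0, 276.7, 28.1]
tcp_rot: [-179.4, 0.8, 123.0]
ft_force: [-1.2, -0.9, -1.7]
finger_gap: 38.5
time: 37.15
tool_pos: [516.2, 289.1, 24.4]
tcp_rot: [-178.2, 0.7, 123.0]
ft_force: [-30.5, -20.0, 15.3]
finger_gap: 38.5
case frame -67.2 0.8 z 24.4 F -36.5 15.3 gap 38.5 yaw [-178.2    0.7  123. ]
```

The slab ran low (z 28, not 31) and its nose met the case floor's edge. I back off, raise it and settle.

```bash
python3 -m jog '[[0,-0.02,0,0,0],[0,-0.025,-0.004,0,0],[0,-0.025,-0.007,0,0],[0,-0.025,-0.007,0,0],[0,-0.025,-0.007,0,0],[0,-0.025,-0.007,0,0]]'; python3 -c "
from slab import *
rel()"
```

```text
time: 37.75
tool_pos: [496.2, 276.1, 32.6]
tcp_rot: [-178.3, 0.7, 123.0]
ft_force: [-0.4, 0.4, -0.8]
finger_gap: 38.4
case frame -91.1 0.8 z 32.6 F -0.1 -0.8 gap 38.4 yaw [-178.3    0.7  123. ]
```

The tool has picked up about 1.7° of tilt, so I set the slab down flat here, regrip it and lift it straight.

```bash
python3 -m jog '[[0,-0.004,0.004,0,0],[0,-0.004,0.007,0,0],[0,-0.004,0.0075,0,70],[0,-0.004,0.0075,0,70],[0,-0.004,0.0075,0,70],[0,-0.004,0.0075,0,70]]' && python3 -m jog '[[0,0,0,0,0],[0,0,0,0,0],[0,0,0,0,0],[0,0,0,0,0],[0,0,0,0,0],[0,0,0,0,0]]' 60; python3 -c "
from slab import *
rel()"
```

```text
time: 38.35
tool_pos: [492.9, 273.8, 25.4]
tcp_rot: [-178.3, 0.7, 123.0]
ft_force: [0.9, 0.1, -0.5]
finger_gap: 60.1
time: 38.95
tool_pos: [493.4, 274.0, 26.0]
tcp_rot: [-178.3, 0.8, 123.0]
ft_force: [-0.2, -0.2, 5.6]
finger_gap: 38.3
case frame -94.5 0.6 z 26.0 F -0.3 5.6 gap 38.3 yaw [-178.3    0.8  123. ]
```

```bash
python3 -m jog '[[0,0,-0.003,0,0],[0,0,-0.006,0,0],[0,0,-0.006,0,0],[0,0,-0.006,0,0],[0,0,-0.006,0,0]]' && python3 -c "
from slab import *
rel()" && python3 -m jog '[[0,0.008,0,0,0],[0,0.016,-0.0005,0,0],[0,0.024,-0.0008,0,0],[0,0.032,-0.001,0,0],[0,0.04,-0.0012,0,0],[0,0.04,-0.0012,0,0]]'; python3 -c "
from slab import *
rel()"
```

```text
time: 39.45
tool_pos: [493.3, 274.1, 31.7]
tcp_rot: [-178.3, 0.7, 123.0]
ft_force: [-0.5, 0.4, -1.1]
finger_gap: 38.5
case frame -94.6 0.7 z 31.7 F -0.2 -1.1 gap 38.5 yaw [-178.3    0.7  123. ]
time: 40.05
tool_pos: [527.9, 296.6, 31.9]
tcp_rot: [-178.4, 0.8, 123.0]
ft_force: [0.5, 0.4, -0.6]
finger_gap: 38.4
case frame -53.3 0.7 z 31.9 F 0.6 -0.6 gap 38.4 yaw [-178.4    0.8  123. ]
```

```bash
python3 -m jog '[[0,0.01,-0.0003,0,0],[0,0.02,-0.0006,0,0],[0,0.028,-0.0008,0,0],[0,0.034,-0.001,0,0],[0,0.037,-0.001,0,0],[0,0.037,-0.001,0,0]]'; python3 -c "
from slab import *
rel()"
```

```text
time: 40.65
tool_pos: [559.1, 316.9, 31.8]
tcp_rot: [-178.4, 0.8, 123.0]
ft_force: [0.2, 0.0, -1.8]
finger_gap: 38.5
case frame -16.1 0.8 z 31.8 F 0.2 -1.8 gap 38.5 yaw [-178.4    0.8  123. ]
```

```bash
python3 -m jog '[[0,0,0,0,65],[0,0,0,0,65],[0,0,0,0,65],[0,-0.02,0,0,65],[0,-0.045,-0.001,0,65],[0,-0.06,-0.001,0,65],[0,-0.06,-0.001,0,0],[0,-0.06,-0.001,0,0]]' && python3 -m jog '[[0,0,0,0,0],[0,0,0,0,0],[0,0,0,0,0],[0,0,0,0,0]]'; python3 -c "
from slab import *
rel()"
```

```text
time: 41.45
tool_pos: [509.2, 284.4, 34.9]
tcp_rot: [-178.4, 0.8, 123.0]
ft_force: [0.4, -0.1, 0.1]
finger_gap: 27.3
time: 41.85
tool_pos: [509.4, 284.5, 34.8]
tcp_rot: [-178.4, 0.8, 123.0]
ft_force: [0.6, 0.2, -0.6]
finger_gap: -0.0
case frame -75.4 0.7 z 34.8 F 0.6 -0.6 gap -0.0 yaw [-178.4    0.8  123. ]
```

```bash
python3 -m jog '[[0,0.01,0.003,0,0],[0,0.02,0.003,0,0],[0,0.03,0.003,0,0],[0,0.036,0.003,0,0],[0,0.042,0.003,0,0],[0,0.048,0.003,0,0],[0,0.052,0.003,0,0],[0,0.052,0.003,0,0]]'; python3 -c "
from slab import *
rel()"
```

```text
time: 42.65
tool_pos: [553.5, 313.1, 30.5]
tcp_rot: [-178.5, 0.8, 123.0]
ft_force: [-0.9, -0.3, -0.2]
finger_gap: 0.1
case frame -22.9 0.6 z 30.5 F -0.9 -0.2 gap 0.1 yaw [-178.5    0.8  123. ]
```

```bash
python3 -m jog '[[0,0.003,0,0,0],[0,0.005,0,0,0],[0,0.007,0,0,0],[0,0.009,0,0,0],[0,0.009,0,0,0]]'; python3 -c "
from slab import *
rel()"
```

```text
time: 43.15
tool_pos: [555.6, 314.4, 30.0]
tcp_rot: [-177.6, 0.7, 123.1]
ft_force: [-30.4, -19.8, 29.3]
finger_gap: 0.2
case frame -20.4 0.6 z 30.0 F -36.2 29.3 gap 0.2 yaw [-177.6    0.7  123.1]
```

White is home: it stopped at x = −20.4 against an expected ≈ −21, with 36 N. Next I back off and look at the remaining slabs.

```bash
python3 -m jog '[[0,-0.02,0,0,0],[0,-0.05,-0.02,0,0],[0,-0.08,-0.06,0,50],[0,-0.1,-0.11,0,100],[0,-0.1,-0.16,0,100],[0,-0.1,-0.21,0,100],[0,-0.1,-0.25,0,100],[0,-0.1,-0.27,0,100]]'; python3 -m jog '[[0,0,0,0,100],[0,0,0,0,100]]'; python3 - <<'E' | grep -v "c \[[0-9. e+]*0[0-9]\."
from slab import *
p,T=wrist();cv2.imwrite('pics/s2.png',p['image'][:,:,::-1]);slabs(p,T)
q=r.snapshot('top');print('top');
import io,contextlib
f=io.StringIO()
with contextlib.redirect_stdout(f): slabs(q,np.array(q['T']))
print('\n'.join(l for l in f.getvalue().splitlines() if l[0] in 'ab'))
print('white',[(atz(q,d['uv'],14)-M)@np.c_[EX,EY] for d in r.pinpoint(q,'slab3_center')])
rel()
E
```

```text
time: 43.95
tool_pos: [480.8, 269.8, 310.0]
tcp_rot: [-178.0, 0.8, 123.0]
ft_force: [0.4, 0.0, 0.6]
finger_gap: 84.9
time: 44.15
tool_pos: [481.2, 270.0, 310.5]
tcp_rot: [-178.1, 0.8, 123.0]
ft_force: [0.2, -0.3, -0.9]
finger_gap: 85.4
white c [231.4 355.8] size [25.4 89.5] yaw 82.7 px [476   0  55  58]
white c [783.5 -24.3] size [63.7 72.8] yaw -5.5 px [  0 200  49  64]
white c [574.7 326.2] size [24.8 42. ] yaw -56.6 px [304 237  32  18]
top
amber c [434.6 398.6] size [39.1 91.5] yaw 27.4 px [160 208  23  29]
blue c [456.3 115.9] size [40.8 91.5] yaw 22.4 px [251 199  18  29]
white [array([ -31.96683588, -392.78608578]), array([38.00648425,  0.09456136])]
case frame -108.3 4.1 z 307.5 F -0.3 -1.3 gap 85.4 yaw [-177.8    0.8  123. ]
```

```bash
python3 -c "
from slab import *
grip((435.9,399.8),27.4,70)"
```

```text
now [480.  269.4 307.5] yaw 123.0 -> shift [0.1395 0.0133 0.2353] turn 5.6 j6 -98.5 t 44.3
```

```bash
python3 -m jog '[[0.045,0.004,0.05,2,100],[0.09,0.008,0.1,4,100],[0.1395,0.0133,0.15,5.6,100],[0.1395,0.0133,0.19,5.6,100],[0.1395,0.0133,0.22,5.6,100],[0.1395,0.0133,0.235,5.6,100],[0.1395,0.0133,0.235,5.6,100],[0.1395,0.0133,0.235,5.6,100]]'; python3 -c "
from slab import *
grip((435.9,399.8),27.4,25)"
```

```text
time: 45.1
tool_pos: [408.3, 385.1, 69.2]
tcp_rot: [-177.7, 1.0, 117.5]
ft_force: [0.9, 1.0, 0.5]
finger_gap: 85.4
now [408.3 385.1  69.2] yaw 117.5 -> shift [0.0011 0.003  0.0442] turn 0.1 j6 -78.8 t 45.1
```

```bash
python3 -m jog '[[0.001,0.003,0.02,0,100],[0.001,0.003,0.035,0,100],[0.001,0.003,0.042,0,100],[0.001,0.003,0.044,0,100],[0.001,0.003,0.044,0,100]]' && python3 -m jog '[[0,0,0,0,0],[0,0,0,0,0],[0,0,0,0,0],[0,0,0,0,0],[0,0,0,0,0],[0,0,0,0,0],[0,0,0,0,0]]' 60 && python3 -m jog '[[0,0,-0.006,0,0],[0,0,-0.015,0,0],[0,0,-0.025,0,0],[0,0,-0.025,0,0],[0,0,-0.025,0,0]]'; python3 -c "
from slab import *
rel();bay(-100,60,50)"
```

```text
time: 45.6
tool_pos: [409.6, 385.9, 25.6]
tcp_rot: [-177.7, 1.0, 117.5]
ft_force: [-0.1, -0.5, -0.9]
finger_gap: 85.5
time: 46.3
tool_pos: [410.2, 386.4, 26.5]
tcp_rot: [-177.8, 1.0, 117.5]
ft_force: [-0.3, -0.5, 5.8]
finger_gap: 38.4
time: 46.8
tool_pos: [411.2, 387.5, 52.1]
tcp_rot: [-177.9, 1.0, 117.5]
ft_force: [0.5, -0.7, -0.7]
finger_gap: 38.7
case frame -101.7 140.6 z 52.1 F 0.0 -0.7 gap 38.7 yaw [-177.9    1.   117.5]
now [411.2 387.5  52.1] yaw 117.5 -> shift [-0.08    0.0096  0.0031] turn -5.5 j6 -78.7 t 46.8
```

```bash
python3 -m jog '[[-0.015,0.002,0.003,-2,0],[-0.035,0.004,0.003,-4,0],[-0.055,0.006,0.003,-5.5,0],[-0.072,0.009,0.003,-5.5,0],[-0.08,0.0096,0.003,-5.5,0],[-0.08,0.0096,0.003,-5.5,0],[-0.08,0.0096,0.003,-5.5,0]]'; python3 -c "
from slab import *
rel();bay(-100,60,32.5)"
```

```text
time: 47.5
tool_pos: [456.0, 321.1, 49.9]
tcp_rot: [-177.8, 0.8, 122.9]
ft_force: [-0.1, 0.1, -1.2]
finger_gap: 38.6
case frame -100.2 60.4 z 49.9 F -0.0 -1.2 gap 38.6 yaw [-177.8    0.8  122.9]
now [456.  321.1  49.9] yaw 122.9 -> shift [-0.0002  0.0009  0.0174] turn -0.1 j6 -92.1 t 47.5
```

```bash
python3 -m jog '[[0,0.001,0.008,0,0],[0,0.001,0.014,0,0],[0,0.001,0.017,0,0],[0,0.001,0.017,0,0],[0,0.001,0.017,0,0]]'; python3 -c "
from slab import *
rel();bay(-50,60,32.3)"
```

```text
time: 48.0
tool_pos: [456.3, 321.1, 32.7]
tcp_rot: [-177.7, 0.8, 122.9]
ft_force: [1.3, -1.3, -1.0]
finger_gap: 38.4
case frame -100.0 60.3 z 32.7 F 0.4 -1.0 gap 38.4 yaw [-177.7    0.8  122.9]
now [456.3 321.1  32.7] yaw 122.9 -> shift [-0.0003  0.05   -0.0016] turn -0.1 j6 -92.1 t 48.0
```

```bash
python3 -m jog '[[0,0.01,-0.0003,0,0],[0,0.02,-0.0006,0,0],[0,0.028,-0.001,0,0],[0,0.036,-0.0013,0,0],[0,0.043,-0.0015,0,0],[0,0.05,-0.0017,0,0],[0,0.05,-0.0017,0,0]]'; python3 -c "
from slab import *
rel();bay(-16,60,32.3)"
```

```text
time: 48.7
tool_pos: [499.1, 348.8, 32.5]
tcp_rot: [-177.8, 0.8, 122.9]
ft_force: [0.7, -0.7, -0.9]
finger_gap: 38.5
case frame -49.0 60.3 z 32.5 F 0.2 -0.9 gap 38.5 yaw [-177.8    0.8  122.9]
now [499.1 348.8  32.5] yaw 122.9 -> shift [-0.0002  0.033  -0.0011] turn -0.1 j6 -92.0 t 48.7
```

```bash
python3 -m jog '[[0,0.01,-0.0003,0,0],[0,0.02,-0.0006,0,0],[0,0.026,-0.001,0,0],[0,0.031,-0.001,0,0],[0,0.031,-0.001,0,0]]' && python3 -m jog '[[0,0,0,0,52],[0,0,0,0,52],[0,0,0,0,52],[0,-0.02,0,0,52],[0,-0.045,0,0,52],[0,-0.06,0,0,52],[0,-0.06,0,0,0],[0,-0.06,0,0,0]]' && python3 -m jog '[[0,0,0,0,0],[0,0,0,0,0],[0,0,0,0,0]]'; python3 -c "
from slab import *
rel();bay(-24,60,30.5)"
```

```text
time: 49.2
tool_pos: [525.4, 365.8, 32.2]
tcp_rot: [-177.8, 0.8, 122.9]
ft_force: [-0.4, -0.2, -1.7]
finger_gap: 38.5
time: 50.0
tool_pos: [475.4, 333.5, 35.0]
tcp_rot: [-177.9, 0.8, 122.9]
ft_force: [0.5, 0.1, 0.0]
finger_gap: 16.4
time: 50.3
tool_pos: [475.9, 333.7, 35.1]
tcp_rot: [-177.9, 0.8, 122.9]
ft_force: [0.7, -0.5, -0.5]
finger_gap: 0.3
case frame -76.6 60.2 z 35.1 F 0.3 -0.5 gap 0.3 yaw [-177.9    0.8  122.9]
now [475.9 333.7  35.1] yaw 122.9 -> shift [-0.0001  0.0528  0.0026] turn -0.1 j6 -92.0 t 50.3
```

```bash
python3 -m jog '[[0,0.012,0.003,0,0],[0,0.024,0.003,0,0],[0,0.034,0.003,0,0],[0,0.042,0.003,0,0],[0,0.049,0.003,0,0],[0,0.054,0.003,0,0],[0,0.058,0.003,0,0],[0,0.06,0.003,0,0]]'; python3 -c "
from slab import *
rel()"
```

```text
time: 51.1
tool_pos: [522.9, 364.1, 29.5]
tcp_rot: [-177.3, 0.8, 123.0]
ft_force: [-24.4, -17.2, 24.3]
finger_gap: -0.4
case frame -20.7 60.1 z 29.5 F -29.8 24.3 gap -0.4 yaw [-177.3    0.8  123. ]
```

Amber is home (x = −20.7, 30 N). Next, blue.

```bash
python3 -m jog '[[0,-0.02,0,0,0],[0,-0.05,-0.02,0,0],[0,-0.08,-0.06,0,50],[0,-0.1,-0.11,0,100],[0,-0.1,-0.16,0,100],[0,-0.1,-0.2,0,100],[0,-0.1,-0.22,0,100],[0,-0.1,-0.22,0,100]]'; python3 - <<'E'
from slab import *
import io,contextlib
q=r.snapshot('top');f=io.StringIO()
with contextlib.redirect_stdout(f): slabs(q,np.array(q['T']))
print('\n'.join(l for l in f.getvalue().splitlines() if l[0] in 'ab'))
for n in('slab1_center','slab3_center'): print(n,[(atz(q,d['uv'],14)-M)@np.c_[EX,EY] for d in r.pinpoint(q,n)][:2])
grip((458,118.4),22.4,250,40)
E
```

```text
time: 51.9
tool_pos: [448.2, 319.3, 259.1]
tcp_rot: [-177.8, 0.8, 122.9]
ft_force: [1.2, -0.0, 1.4]
finger_gap: 84.8
blue c [493.7 152.2] size [40.8 91.8] yaw 22.9 px [239 187  20  30]
slab1_center [array([33.82776152, 57.08166294]), array([-297.91843967, -314.2959147 ])]
slab3_center [array([36.26008785, -0.72016128])]
now [445.7 317.7 252.7] yaw 122.9 -> shift [-0.1666 -0.137   0.0116] turn 10.5 j6 -92.2 t 52.0
```

Blue has been knocked to about (495, 154). I re-measure it from above.

```bash
python3 -c "
from slab import *
go(455,140,250,112.9)"
```

```text
now [445.7 317.7 252.7] yaw 122.9 -> shift [-0.1542 -0.0886  0.009 ] turn 10.0 j6 -92.2 t 52.0
```

```bash
python3 -m jog '[[-0.154,-0.089,0.009,10,100],[-0.154,-0.089,0.009,10,100],[-0.154,-0.089,0.009,10,100],[-0.154,-0.089,0.009,10,100],[-0.154,-0.089,0.009,10,100],[-0.154,-0.089,0.009,10,100]]'; python3 - <<'E'
from slab import *
p,T=wrist();slabs(p,T);grip((495.4,154.3),22.9,70)
E
```

```text
time: 52.65
tool_pos: [453.9, 139.3, 248.4]
tcp_rot: [-177.2, 1.2, 112.9]
ft_force: [-0.3, -0.6, 0.9]
finger_gap: 85.6
blue c [494.6 152.5] size [39.6 89.9] yaw 23.0 px [302 177  37  78]
white c [215.9 350.9] size [49.3 75.6] yaw 82.9 px [580   8  60  76]
white c [ 517.7 -139.1] size [ 54.6 209.1] yaw -18.5 px [  0  32 132 185]
now [453.9 140.  248.6] yaw 112.9 -> shift [0.0007 0.0223 0.1778] turn 0.0 j6 -100.7 t 52.7
```

```bash
python3 -m jog '[[0,0.022,0.05,0,100],[0,0.022,0.1,0,100],[0,0.022,0.14,0,100],[0,0.022,0.17,0,100],[0,0.022,0.178,0,100],[0,0.022,0.178,0,100]]'; python3 -c "
from slab import *
grip((495,153.3),23,25)"
```

```text
time: 53.3
tool_pos: [466.5, 142.5, 68.5]
tcp_rot: [-177.1, 1.1, 113.0]
ft_force: [-0.5, -0.3, -0.4]
finger_gap: 85.4
now [466.5 142.5  68.5] yaw 113.0 -> shift [-0.0004  0.0027  0.0435] turn 0.0 j6 -100.2 t 53.3
```

```bash
python3 -m jog '[[0,0.003,0.02,0,100],[0,0.003,0.035,0,100],[0,0.003,0.041,0,100],[0,0.003,0.0435,0,100],[0,0.003,0.0435,0,100]]' && python3 -m jog '[[0,0,0,0,0],[0,0,0,0,0],[0,0,0,0,0],[0,0,0,0,0],[0,0,0,0,0],[0,0,0,0,0],[0,0,0,0,0]]' 60 && python3 -m jog '[[0,0,-0.006,0,0],[0,0,-0.015,0,0],[0,0,-0.025,0,0],[0,0,-0.025,0,0],[0,0,-0.025,0,0]]'; python3 -c "
from slab import *
rel();bay(-100,-60,50)"
```

```text
time: 53.8
tool_pos: [468.5, 142.4, 26.2]
tcp_rot: [-177.2, 1.2, 113.0]
ft_force: [-0.2, -0.0, 0.6]
finger_gap: 85.6
time: 54.5
tool_pos: [469.2, 142.5, 27.0]
tcp_rot: [-177.3, 1.2, 113.0]
ft_force: [-0.5, -0.1, 5.2]
finger_gap: 38.7
time: 55.0
tool_pos: [470.6, 143.6, 52.6]
tcp_rot: [-177.3, 1.2, 113.0]
ft_force: [-0.1, 0.4, -1.5]
finger_gap: 38.7
case frame -184.7 -96.4 z 52.6 F 0.2 -1.5 gap 38.7 yaw [-177.3    1.2  113. ]
now [470.6 143.6  52.6] yaw 113.0 -> shift [ 0.0505  0.0771 -0.002 ] turn -10.0 j6 -100.1 t 55.0
```

```bash
python3 -m jog '[[0.01,0.015,-0.001,-2,0],[0.02,0.031,-0.001,-4,0],[0.03,0.047,-0.002,-7,0],[0.042,0.064,-0.002,-10,0],[0.0505,0.077,-0.002,-10,0],[0.0505,0.077,-0.002,-10,0],[0.0505,0.077,-0.002,-10,0]]'; python3 -c "
from slab import *
rel();bay(-100,-60,32.8)"
```

```text
time: 55.7
tool_pos: [521.1, 219.8, 49.3]
tcp_rot: [-177.1, 0.7, 123.0]
ft_force: [-0.7, 0.3, -1.6]
finger_gap: 38.4
case frame -100.8 -59.9 z 49.3 F -0.5 -1.6 gap 38.4 yaw [-177.1    0.7  123. ]
now [521.1 219.8  49.3] yaw 123.0 -> shift [0.0001 0.0017 0.0164] turn 0.0 j6 -103.9 t 55.7
```

```bash
python3 -m jog '[[0,0.001,0.008,0,0],[0,0.001,0.014,0,0],[0,0.0015,0.0164,0,0],[0,0.0015,0.0164,0,0],[0,0.0015,0.0164,0,0]]'; python3 -c "
from slab import *
rel();bay(-50,-60,32.8)"
```

```text
time: 56.2
tool_pos: [521.7, 219.8, 32.7]
tcp_rot: [-177.1, 0.7, 123.0]
ft_force: [-0.4, 0.8, -1.4]
finger_gap: 38.7
case frame -100.3 -60.2 z 32.7 F 0.1 -1.4 gap 38.7 yaw [-177.1    0.7  123. ]
now [521.7 219.8  32.7] yaw 123.0 -> shift [ 0.0002  0.0502 -0.0026] turn 0.0 j6 -103.8 t 56.2
```

```bash
python3 -m jog '[[0,0.01,-0.0005,0,0],[0,0.02,-0.001,0,0],[0,0.028,-0.0014,0,0],[0,0.036,-0.0018,0,0],[0,0.043,-0.0022,0,0],[0,0.05,-0.0026,0,0],[0,0.05,-0.0026,0,0]]'; python3 -c "
from slab import *
rel();bay(-18,-60,32.8)"
```

```text
time: 56.9
tool_pos: [564.5, 247.7, 32.8]
tcp_rot: [-177.1, 0.7, 123.0]
ft_force: [-0.2, -0.1, -1.4]
finger_gap: 38.6
case frame -49.3 -60.2 z 32.8 F -0.2 -1.4 gap 38.6 yaw [-177.1    0.7  123. ]
now [564.5 247.7  32.8] yaw 123.0 -> shift [ 0.0002  0.0312 -0.0016] turn 0.0 j6 -102.8 t 56.9
```

```bash
python3 -m jog '[[0,0.01,-0.0005,0,0],[0,0.02,-0.001,0,0],[0,0.026,-0.0014,0,0],[0,0.031,-0.0016,0,0],[0,0.031,-0.0016,0,0]]' && python3 -c "
from slab import *
rel()" && python3 -m jog '[[0,0,0,0,52],[0,0,0,0,52],[0,0,0,0,52],[0,-0.02,0,0,52],[0,-0.045,0.001,0,52],[0,-0.06,0.002,0,52],[0,-0.06,0.002,0,0],[0,-0.06,0.002,0,0]]' && python3 -m jog '[[0,0,0,0,0],[0,0,0,0,0],[0,0,0,0,0]]'; python3 -c "
from slab import *
rel();bay(-24,-60,30.5)"
```

```text
time: 57.4
tool_pos: [590.8, 264.7, 32.9]
tcp_rot: [-177.1, 0.7, 123.0]
ft_force: [-0.1, -0.9, 0.2]
finger_gap: 38.2
case frame -17.9 -60.2 z 32.9 F -0.6 0.2 gap 38.2 yaw [-177.1    0.7  123. ]
time: 58.2
tool_pos: [540.8, 232.2, 34.3]
tcp_rot: [-177.2, 0.7, 123.0]
ft_force: [0.1, -0.2, 0.6]
finger_gap: 16.5
time: 58.5
tool_pos: [541.3, 232.5, 34.5]
tcp_rot: [-177.2, 0.7, 123.0]
ft_force: [0.1, 0.6, 0.2]
finger_gap: 0.4
case frame -76.9 -60.4 z 34.5 F 0.4 0.2 gap 0.4 yaw [-177.2    0.7  123. ]
now [541.3 232.5  34.5] yaw 123.0 -> shift [0.0004 0.0531 0.0014] turn 0.0 j6 -103.3 t 58.5
```

```bash
python3 -m jog '[[0,0.012,0.003,0,0],[0,0.024,0.002,0,0],[0,0.034,0.002,0,0],[0,0.042,0.002,0,0],[0,0.049,0.001,0,0],[0,0.054,0.001,0,0],[0,0.058,0.001,0,0],[0,0.06,0.001,0,0]]'; python3 -c "
from slab import *
rel()"; python3 -m jog '[[0,-0.02,0,0,0],[0,-0.05,-0.02,0,0],[0,-0.08,-0.06,0,50],[0,-0.1,-0.11,0,100],[0,-0.1,-0.16,0,100],[0,-0.1,-0.21,0,100],[0,-0.1,-0.25,0,100],[0,-0.1,-0.26,0,100]]';  python3 -m jog '[[0,0,0,0,100],[0,0,0,0,100]]'
python3 - <<'E'
from slab import *
p,T=wrist();q=r.snapshot('top')
for n in('slab1_center','slab2_center','slab3_center'):
  for k,TT in((p,T),(q,np.array(q['T']))): print(n,[((atz(k,d['uv'],14,TT)-M)@np.c_[EX,EY]).round(1) for d in r.pinpoint(k,n)][:2])
hsv=cv2.cvtColor(p['image'],cv2.COLOR_RGB2HSV);h,s,v=[hsv[...,i].astype(int) for i in range(3)]
print([(l,[atz(q,d['uv'],0).round(0).tolist() for d in r.pinpoint(q,l)][:1]) for l in('balance','ball_stand','plug_cup')])
import io,contextlib
f=io.StringIO()
with contextlib.redirect_stdout(f): slabs(q,np.array(q['T']))
print('\n'.join(l for l in f.getvalue().splitlines() if l[0] in 'ab' or 'c [4' in l or 'c [5' in l))
print('cover',[atz(q,d['uv'],103).round(1).tolist() for d in r.pinpoint(q,'cover_grip')])
cv2.imwrite('pics/e1.png',p['image'][:,:,::-1])
E
```

```text
time: 59.3
tool_pos: [589.0, 263.4, 30.4]
tcp_rot: [-176.7, 0.7, 123.0]
ft_force: [-22.7, -12.9, 20.9]
finger_gap: 0.1
case frame -20.1 -60.4 z 30.4 F -26.0 20.9 gap 0.1 yaw [-176.7    0.7  123. ]
time: 60.1
tool_pos: [518.3, 220.7, 303.1]
tcp_rot: [-177.3, 0.9, 123.0]
ft_force: [0.1, 0.1, 0.5]
finger_gap: 84.8
time: 60.3
tool_pos: [518.5, 220.8, 303.2]
tcp_rot: [-177.4, 0.9, 123.0]
ft_force: [0.4, -0.7, -0.6]
finger_gap: 85.1
slab1_center []
slab1_center [array([23.5, 55.1])]
slab2_center []
slab2_center [array([ 25.1, -69.3])]
slab3_center []
slab3_center [array([32.9, -0.5])]
[('balance', [[767.0, -21.0]]), ('ball_stand', [[716.0, -321.0]]), ('plug_cup', [[748.0, 110.0]])]
white c [502.5 -97.6] size [ 45.5 183.6] yaw -18.6 px [314 169  30  58]
cover [[483.5, -106.9], [162.1, -406.7]]
```

```bash
python3 - <<'E'
from slab import *
p,T=wrist();P=np.linalg.inv(T);im=p['image']
def px(x,y,z):
    w=np.r_[M+x*EX+y*EY,z,1];v=P@w;u=p['K']@(v[:3]/v[2]);return im[int(round(u[1])),int(round(u[0]))].tolist() if 0<=u[1]<400 and 0<=u[0]<640 else None
for n,y in(('amber',60),('white',0),('blue',-60)): print(n,[(x,px(x,y,24)) for x in(-22,-18,-14,-11,-8,-5,-2)])
q=r.snapshot('top')
import io,contextlib
f=io.StringIO()
with contextlib.redirect_stdout(f): slabs(q,np.array(q['T']))
print([l for l in f.getvalue().splitlines() if '[ 45' in l or '[ 50' in l or 'c [50' in l])
s=r.snapshot('side');print('tray side',[atz(s,d['uv'],65).round(1).tolist() for d in r.pinpoint(s,'tray_handle')])
E
```

```text
amber [(-22, [71, 72, 68]), (-18, [141, 98, 55]), (-14, [203, 130, 44]), (-11, [250, 201, 72]), (-8, [255, 247, 105]), (-5, [255, 248, 108]), (-2, [255, 248, 108])]
white [(-22, [72, 72, 70]), (-18, [98, 97, 89]), (-14, [192, 187, 171]), (-11, [230, 228, 212]), (-8, [255, 255, 255]), (-5, [255, 255, 255]), (-2, [255, 255, 255])]
blue [(-22, [70, 71, 68]), (-18, [70, 82, 90]), (-14, [73, 122, 155]), (-11, [96, 160, 200]), (-8, [163, 239, 253]), (-5, [184, 249, 255]), (-2, [181, 248, 255])]
['white c [502.6 -97.6] size [ 45.5 183.4] yaw -18.6 px [314 169  30  58]', 'white c [ 452.9 -400.2] size [ 93.4 147.2] yaw -75.6 px [400 191  53  40]']
tray side [[399.2, -616.5], [506.4, -393.6]]
```

All three slabs' top edges lie at x ≈ −10, so they are home. The tray is square on its mat and the cover is shut.

```bash
python3 -c "
from bench import r
print(r.hand_in())"
```

```text
the job is handed in; nothing more can be done
None
```

The job is done and handed in at about 60 s of the 210 s allowed; no verdict was reported.

**Rods:** I opened the cover to its stop and turned the tray in line with the slot. I then tipped it by pushing its lip against the open cover's bar. Only two rods, green and grey, were in the tray. Both were seen in the slot afterwards, and the fingers stayed on the tray's tab throughout.

**Tray and cover:** The tray is back flat on its mat, within about 0.5° of square by my measurement (tray 104.6°, mat 104.8°). The cover was pushed against its shut stop with about 32 N.

**Slabs:** White, amber and blue are all home. Each push stopped at about the depth expected for a home slab, and the last wrist picture shows each sticking out about 10 mm. Blue had been knocked aside during the run, so I found it again before gripping it.

**Checks that went wrong or disagreed:**
- White's first insertion ran about 3 mm low and met the case floor edge with about 36 N. I set it down, regripped it and it slid in cleanly.
- Pressing the tray down on its mat peaked at about 56 N at the wrist, under the 120 N limit.
- The network's overhead readings put amber and blue about 10 mm less deep than the push stops and the wrist picture. I trusted the latter.
- The balance, ball and cup were never approached. I read their final positions only from the overhead camera and did not compare them with the start.

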